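# Clear, load, guard and proof-pull a hub test stand

## Task

Set the stand up for its pull check: first move the bare setting blank from the bed into the white tray and load every carrier strip lying on the table into the stand's bed, rods up, one flat in each slot (any slot). Next lift the guard door out of its rack and lower it onto the stand's two hinge pins, both knuckles fully home and the door closed, and let go. Then pull the spring gauge's handle out until its pointer stands at the mark, not past it, hold it there for three seconds, and ease it all the way back before letting go; leave strips and door in place and the other things on the table alone.

Things in the scene. Friction and masses are not known exactly. Their poses are not given: they have to be found in the camera images.
- strip0: Loose carrier strip, 0.16 kg, one of up to four alike (some absent): steel bar 104 x 24 x 14 mm (x, y, z); on its middle a grip lug 22 x 14 mm (x, y), 14 to 38 mm up; at each end two yellow hubs (9 mm, at 31 and 45 mm from the middle) with black rods, tops 62 mm up. Origin: centre of the underside. Stands rods up; pinch the lug, closing along local y. Its ends are alike.
- strip1: Loose carrier strip, 0.16 kg, one of up to four alike (some absent): steel bar 104 x 24 x 14 mm (x, y, z); on its middle a grip lug 22 x 14 mm (x, y), 14 to 38 mm up; at each end two yellow hubs (9 mm, at 31 and 45 mm from the middle) with black rods, tops 62 mm up. Origin: centre of the underside. Stands rods up; pinch the lug, closing along local y. Its ends are alike.
- strip2: Loose carrier strip, 0.16 kg, one of up to four alike (some absent): steel bar 104 x 24 x 14 mm (x, y, z); on its middle a grip lug 22 x 14 mm (x, y), 14 to 38 mm up; at each end two yellow hubs (9 mm, at 31 and 45 mm from the middle) with black rods, tops 62 mm up. Origin: centre of the underside. Stands rods up; pinch the lug, closing along local y. Its ends are alike.
- strip3: Loose carrier strip, 0.16 kg, one of up to four alike (some absent): steel bar 104 x 24 x 14 mm (x, y, z); on its middle a grip lug 22 x 14 mm (x, y), 14 to 38 mm up; at each end two yellow hubs (9 mm, at 31 and 45 mm from the middle) with black rods, tops 62 mm up. Origin: centre of the underside. Stands rods up; pinch the lug, closing along local y. Its ends are alike.
- slot0 (a point): Slot 1 of 4 in the stand's bed: centre of its floor, 12 mm above the table. Pocket 112 mm long (stand x) by 31 mm wide (stand y), open at the top, walls 8 mm high; slots lie side by side, 46 mm apart along stand y. A loaded strip lies flat on this floor, its origin within a few mm of this point.
- slot1 (a point): Slot 2 of 4 in the stand's bed: centre of its floor, 12 mm above the table. Pocket 112 mm long (stand x) by 31 mm wide (stand y), open at the top, walls 8 mm high; slots lie side by side, 46 mm apart along stand y. A loaded strip lies flat on this floor, its origin within a few mm of this point.
- slot2 (a point): Slot 3 of 4 in the stand's bed: centre of its floor, 12 mm above the table. Pocket 112 mm long (stand x) by 31 mm wide (stand y), open at the top, walls 8 mm high; slots lie side by side, 46 mm apart along stand y. A loaded strip lies flat on this floor, its origin within a few mm of this point.
- slot3 (a point): Slot 4 of 4 in the stand's bed: centre of its floor, 12 mm above the table. Pocket 112 mm long (stand x) by 31 mm wide (stand y), open at the top, walls 8 mm high; slots lie side by side, 46 mm apart along stand y. A loaded strip lies flat on this floor, its origin within a few mm of this point.
- blank: Loose setting blank, 0.16 kg, that starts in one of the stand's slots: the same dark steel bar 104 x 24 x 14 mm and middle lug 22 x 14 mm, 14 to 38 mm up, as a carrier strip, but bare, with no hubs or rods. Origin: centre of its underside; x along the bar. Pinch the lug, closing along y.
- tray: Fixed white open tray for the blank: 130 x 100 x 30 mm (x, y, z), walls 4 mm, floor 4 to 5 mm thick. Origin: centre of its underside. Room for the blank lying along its x.
- stand: Fixed pull-test stand, aluminium base 245 x 260 x 12 mm. Origin: on the table under the middle of the bed of slots; x points away from the robot, from the door (x = -85 mm) to the gauge, y along the row of slots. Dark hinge post, 113 mm tall, at (-85, 124) mm; a sill 20 mm high bears the door's other end. Gauge housing: x = 80 to 125 mm, 210 mm long, top 45 mm up.
- pin_low (a point): Foot of the lower upright hinge pin of the stand, on its bracket, 35 mm above the table: pin 8 mm thick, 20 mm tall, its top 6 mm tapered. The pins are in line at (-85, 100) mm of the stand, each on an 8 mm bracket 24 mm long from the post; the lower knuckle cannot pass the upper bracket, so bring the door in level from the robot's side (-x), 22 to 38 mm above home.
- pin_high (a point): Foot of the upper upright hinge pin of the stand, on its bracket, 105 mm above the table: pin 8 mm thick, 20 mm tall, its top 6 mm tapered. The pins are in line at (-85, 100) mm of the stand, each on an 8 mm bracket 24 mm long from the post; the lower knuckle cannot pass the upper bracket, so bring the door in level from the robot's side (-x), 22 to 38 mm above home.
- door: Loose guard door, 0.35 kg: panel 176 (y) x 120 (z) x 12 mm (x), knuckles at its +y edge. Origin: middle of its underside, centre of mass about above it. Starts upright in a fixed grey rack, underside 10 mm up, in a slot between rails 48 mm tall: lift 45 mm to clear. Pinch the top edge's middle, closing along x. Hung and closed: axes as the stand's, origin at its (-85, 0, 20) mm.
- knuckle_low (a point): Centre of the underside of the lower knuckle of the door, 15 mm above the door's underside, 100 mm to its +y. Knuckle: 20 mm block 22 mm tall with a 13 mm square hole right through along z. Fully home it lies on the foot of its pin.
- knuckle_high (a point): Centre of the underside of the upper knuckle of the door, 85 mm above the door's underside, 100 mm to its +y. Knuckle: 20 mm block 22 mm tall with a 13 mm square hole right through along z. Fully home it lies on the foot of its pin.
- gauge (a joint): Travel of the sprung slide gauge on the back housing, m: 0 is home, grows as the handle is pulled towards -y of the stand, at most 0.075. The spring pulls it home with 4 N at 0 and 17 N at 0.075; let go, it snaps back.
- gauge_grip (a point): Grip point on the gauge's upright black handle, a post 20 x 14 mm (stand x, y); 81 mm above the table, 18 mm below the handle's top. At home: (107, 30, 81) mm of the stand. Pinch from above, closing along stand y. A thin steel pointer sticks out of its foot towards the slots, in line with the handle's middle (same stand y as this point). Moves with the slide.
- mark: White clip on the gauge's scale: a fin 12 x 4 mm (stand x, y), 16 mm tall, on the housing's edge towards the slots. Origin: the fin's foot, 45 mm above the table. Axes as the stand. The pointer (and gauge_grip) is at the mark when both have the same place along stand y, after 27 to 57 mm of pull.
- dish: Bystander, to be left alone: small white plastic bowl, 44 mm wide, 22 mm tall. Origin at its underside.
- spray: Bystander, to be left alone: white bottle, 52 mm thick, 150 mm tall. Origin at its underside.
- jar: Bystander, to be left alone: glass jar, 56 mm thick, 70 mm tall. Origin at its underside.
- tape: Bystander, to be left alone: clear plastic disc, 70 mm wide, 20 mm tall. Origin at its underside.
- driver: Bystander, to be left alone: screwdriver, 150 mm long, lying. Origin at its underside, at its middle.
There are look-alikes about, which are no part of the job. What is shaped like the door but yellow is not meant.

How it is judged:
On the way, in this order (a step that is already met when the one before it is completed fails the run):
1. the blank lies in the tray and every strip lies flat in a slot of the bed (x of blank in the frame of tray between -0.061 and 0.061 m and y of blank in the frame of tray between -0.046 and 0.046 m and z of blank in the frame of tray below 0.02 m and (distance between strip0 and slot0 below 0.0075 m or distance between strip0 and slot1 below 0.0075 m or distance between strip0 and slot2 below 0.0075 m or distance between strip0 and slot3 below 0.0075 m) and angle between each of strip0, strip1, strip2, strip3's own z axis and vertical below 0.06 rad and (distance between strip1 and slot0 below 0.0075 m or distance between strip1 and slot1 below 0.0075 m or distance between strip1 and slot2 below 0.0075 m or distance between strip1 and slot3 below 0.0075 m) and (distance between strip2 and slot0 below 0.0075 m or distance between strip2 and slot1 below 0.0075 m or distance between strip2 and slot2 below 0.0075 m or distance between strip2 and slot3 below 0.0075 m) and (distance between strip3 and slot0 below 0.0075 m or distance between strip3 and slot1 below 0.0075 m or distance between strip3 and slot2 below 0.0075 m or distance between strip3 and slot3 below 0.0075 m)), for 0.2 s.
2. the door hangs closed with both knuckles home on their pins, let go (horizontal distance between knuckle_low and pin_low below 0.005 m and horizontal distance between knuckle_high and pin_high below 0.005 m and z of knuckle_low in the frame of stand below 0.039 m and z of knuckle_high in the frame of stand below 0.109 m and angle between door's own z axis and vertical below 0.06 rad and angle between the x axis of door and the x axis of stand, either way round below 0.15 rad and contact force between the fingers and door below 0.2 N), for 0.3 s.
3. with the door hung, the gauge's pointer is held within 4 mm of the mark for 2 s (horizontal distance between knuckle_low and pin_low below 0.005 m and horizontal distance between knuckle_high and pin_high below 0.005 m and z of knuckle_low in the frame of stand below 0.039 m and z of knuckle_high in the frame of stand below 0.109 m and angle between door's own z axis and vertical below 0.06 rad and angle between the x axis of door and the x axis of stand, either way round below 0.15 rad and y of gauge_grip in the frame of mark between -0.004 and 0.004 m), for 2 s.
At the end, for the whole second after the job is handed in: The blank lies in the tray; every strip lies flat in a slot (7.5 mm, 0.06 rad); each knuckle within 5 mm of its pin sideways and at most 4 mm above home, door upright to 0.06 rad and closed to 0.15 rad; gauge within 4 mm of home; all at rest (all of step 1 and horizontal distance between knuckle_low and pin_low below 0.005 m and horizontal distance between knuckle_high and pin_high below 0.005 m and z of knuckle_low in the frame of stand below 0.039 m and z of knuckle_high in the frame of stand below 0.109 m and angle between door's own z axis and vertical below 0.06 rad and angle between the x axis of door and the x axis of stand, either way round below 0.15 rad and value of joint gauge below 0.004 m and linear speed of each of strip0, strip1, strip2, strip3, door, blank below 0.02 m/s); the robot touches nothing.
It fails at once if the gauge is pulled more than 10 mm past the mark (y of gauge_grip in the frame of mark below -0.01 m).
It fails at once if the gauge snaps back (faster than 0.35 m/s) (velocity of joint gauge below -0.35 m/s).
It fails at once if a bystander is moved more than 40 mm (distance of any of dish, spray, jar, tape, driver from where it was at the start of the episode above 0.04 m).
Of strip0, strip1, strip2, strip3 only 2 to 4 are there at a start; the rules pass over those that are not, and their reading is None.
At some moment in a run one of strip0, strip1, strip2, strip3 may be knocked a few centimetres aside while the robot is not near it.
It also fails if it takes over 210 s, if anything falls off the work surface, if the arm or the gripper's body presses on something with over 40 N, if the wrist force passes 120 N, or if a joint passes its speed limit or range.

## Robot

A 6-joint arm with a two-finger parallel gripper is mounted at the origin on the work surface. World frame = base frame: x ahead of the robot, y to its left, z up, the work surface at z = 0. Lengths are in m, angles in rad, forces in N, time in s.
With the tool pointing down it reaches from about 0.375 to 0.9 m from the base axis. Payload 3.1 kg.
Tool frame: the origin (TCP) lies on the centre line of the jaws, within the pads' length; the fingertips stand robot.nose_length ahead of it and the grasp point (between the pads) lies 6 mm ahead of it (robot.nose_length is the distance from the TCP to the fingertips, in m); z points along the fingers, y is the line along which they close (so a half turn about z gives the same grasp; the last joint's range is limited). The gripper opens to 87 mm and grips with 3 to 60 N. Pads are 19 mm wide; open, the fingers measure 117 mm over their backs; the gripper's body (75 mm by 190 mm) begins 51 mm behind the grasp point.
Start: joints at [-0.178, 0.527, 1.433, -0, 1.181, -0.178], TCP at [0.625, 0, 0.248] pointing down, gripper open.
Joint ranges: [-3.08, 3.08], [-0.75, 2.2], [0.22, 2.44], [-1.43, 4.57], [0, 2.65], [-2.85, 2.85]. Speed limits (rad/s): [2.79, 2.79, 3.14, 3.14, 3.14, 3.14].

## Interface

Orientations are given as a unit quaternion [x, y, z, w].
In Python, from rig import robot gives the robot as it stands.
- The arm moves only by the shell command python3 -m crank 'ROWS' [FORCE]. ROWS is JSON, one flat list of numbers, 7 for each row, row after row: the shift along the tool's x, y, z in mm, then the turn, a rotation vector about the tool's x, y, z in degrees, then the closure in counts, from 0 (fully open) to 255 (shut). In form: [x, y, z, ax, ay, az, fingers, x, y, z, ax, ay, az, fingers, ...]. A call has exactly 5 rows; each row is the pose to reach, as a shift and turn from the pose commanded when the call began, along the tool's axes at that moment; what a row does not reach only later rows make up. A row lasts 1/12 s, in which the tool goes at most 41.7 mm and 7.16 degrees, less where a joint would pass 70% of its speed; a pose out of reach is approached as far as the arm can. A call with a gripper value outside its range is refused whole. The fingers move at their own pace and stop on an object; FORCE is the grip in N (left out, the last holds). Time passes only in rows, so rows that repeat a pose let the fingers close, or fill a call up. It gives the time, the measured TCP pose, the force, the opening and the grip force at its end, in the units of the state.
- robot.get_obs(): the state, without advancing time (a new reading comes with each control period).
- robot.camera(name): name is "scene" or "side" or "wrist"; returns a dict with "pixels" (400x640x3 uint8, red, green, blue), "intrinsics" (3x3 intrinsics, pixels), "extrinsics" (4x4, takes a point from camera to world coordinates); the wrist camera has in their place "mount" (4x4, takes a point from camera to tool coordinates, whose origin is the TCP and whose axes are the flange's). Camera axes: x right, y down, z forward; pixel columns grow to the right and rows downward; lengths in m; the calibration is good to about 2 mm. A picture is of the moment at which its call begins: read the wrist's pose just before it. There is no depth.
- robot.hand_in(): hands the job in; it is judged then, once.
The state is a dict: "time": time; "q": joint angles; "joint_velocities": joint speeds; "joint_torque": joint torques, N m; "position": TCP position; "tool_rot": TCP orientation; "ft_force": force on the tool from outside, world axes, zero at the start; "moment": the same for the moment, N m; "grip_width": finger opening in m; "grip_force": force on a finger pad.
Only numpy, scipy, OpenCV 4.12 (cv2) and the standard library are available. Lean on these libraries where they do the work, as an engineer would, in place of code of your own. Each camera call takes 0.05 s, during which the arm holds its last target. There are 200 camera calls.

## Working session

There is one attempt and no reset: what is moved stays moved. The work goes in short steps, Python scripts to look and compute and a shell command to move; the robot and the scene stay as the last step left them, time stands still between calls to the robot, and variables do not carry over. Pictures are saved under pics/ and viewed, at most 14 in all, crops included, and the job is handed in when it is done.

```bash
ls; mkdir -p pics
python3 - <<'E'
from rig import robot
import cv2,numpy as np
print(robot.nose_length, robot.get_obs())
for n in ["scene","side"]:
    c=robot.camera(n); cv2.imwrite(f"pics/{n}0.png",c["pixels"][:,:,::-1]); print(n,c["intrinsics"].round(1).tolist(),c["extrinsics"].round(3).tolist())
c=robot.camera("wrist"); cv2.imwrite("pics/wrist0.png",c["pixels"][:,:,::-1]); print(c["intrinsics"].tolist(),c["mount"].round(4).tolist())
E
```

```text
pics
0.025 {'time': 0.0, 'q': array([-1.78511689e-01,  5.28472124e-01,  1.43389688e+00,  3.73912690e-06,
        1.18136621e+00, -1.78517504e-01]), 'joint_velocities': array([-0.00012874,  0.00123881, -0.00177033, -0.00214843,  0.00188445,
       -0.00025056]), 'joint_torque': array([-5.45745443e-04, -4.40045428e+01, -1.76593530e+01,  6.32597599e-02,
        5.83207863e-02, -1.53719384e-04]), 'position': array([6.24330783e-01, 1.43892155e-04, 2.46569626e-01]), 'tool_rot': array([ 7.07104823e-01,  7.07107928e-01, -6.09543712e-04, -8.80969367e-04]), 'ft_force': array([-0.17403867,  0.33392712, -0.45815145]), 'moment': array([-0.04327578, -0.02427285,  0.0390279 ]), 'grip_force': 0.0, 'grip_width': 0.0869574359769277}
scene [[410.7, 0.0, 318.7], [0.0, 410.7, 200.6], [0.0, 0.0, 1.0]] [[0.457, 0.693, -0.557, 1.136], [0.889, -0.367, 0.274, -0.282], [-0.014, -0.621, -0.784, 1.015], [0.0, 0.0, 0.0, 1.0]]
side [[381.4, 0.0, 317.2], [0.0, 381.4, 199.9], [0.0, 0.0, 1.0]] [[0.999, -0.015, 0.047, 0.437], [-0.048, -0.516, 0.855, -0.96], [0.011, -0.857, -0.516, 0.702], [0.0, 0.0, 0.0, 1.0]]
[[336.36005042702806, 0.0, 321.1861727163708], [0.0, 336.36005042702806, 207.65609251951668], [0.0, 0.0, 1.0]] [[0.0006, -0.9641, -0.2657, 0.0737], [1.0, 0.0005, 0.0002, -0.0009], [-0.0001, -0.2657, 0.9641, -0.137], [0.0, 0.0, 0.0, 1.0]]
```

View pics/scene0.png

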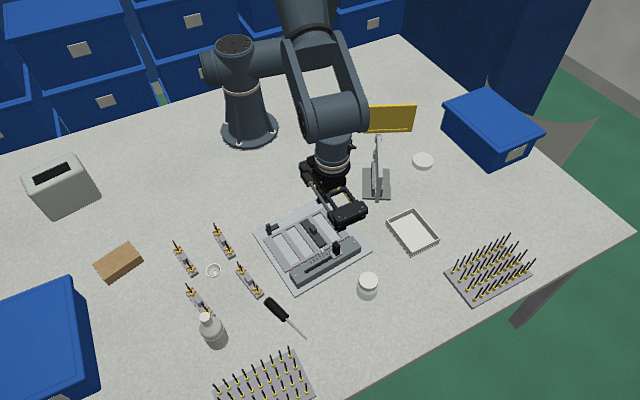

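View pics/side0.png

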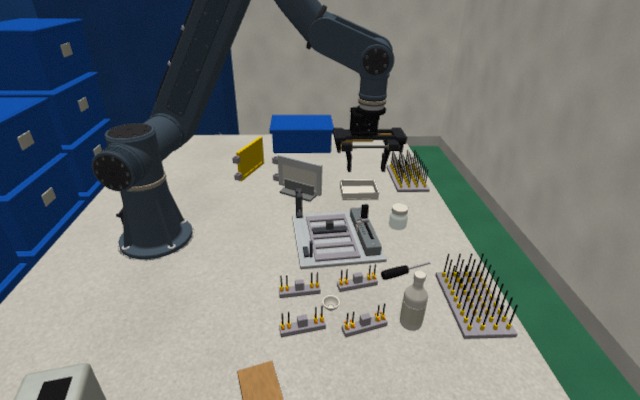

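View pics/wrist0.png

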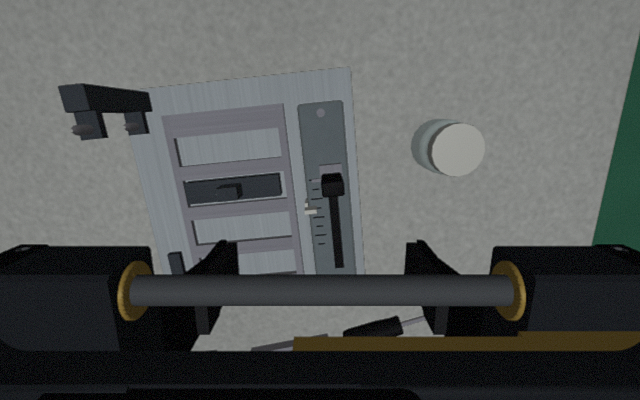

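The side view shows four strips at about (300,285), (357,278), (302,325) and (365,320). The grey door is in its rack at (298,178); the yellow one at (249,158) is the decoy. The wrist view shows the stand, with the blank in a slot at (235,188), the gauge handle at (332,185) and the mark at (310,208). The tray is at (413,232) in the scene view. Next I'll write helpers and take first positions.

```bash
cat > h.py <<'E'
from rig import robot
import cv2, numpy as np
from scipy.spatial.transform import Rotation as R
def cam(n, save=None):
    o=robot.get_obs(); c=robot.camera(n)
    if n=="wrist":
        T=np.eye(4); T[:3,:3]=R.from_quat(o["tool_rot"]).as_matrix(); T[:3,3]=o["position"]; T=T@c["mount"]
    else: T=c["extrinsics"]
    if save: cv2.imwrite(f"pics/{save}.png",c["pixels"][:,:,::-1])
    return c["pixels"],c["intrinsics"],T
def ray(px,K,T):
    d=T[:3,:3]@np.linalg.solve(K,[px[0],px[1],1.]); return T[:3,3],d/np.linalg.norm(d)
def plane(px,K,T,z):
    o,d=ray(px,K,T); return o+d*(z-o[2])/d[2]
def tri(rays):
    A=0;b=0
    for o,d in rays:
        P=np.eye(3)-np.outer(d,d); A=A+P; b=b+P@o
    x=np.linalg.solve(A,b); return x,[np.linalg.norm((np.eye(3)-np.outer(d,d))@(x-o)) for o,d in rays]
def proj(p,K,T):
    q=T[:3,:3].T@(np.asarray(p)-T[:3,3]); q=K@q; return q[:2]/q[2]
def blobs(mask,amin=5):
    n,l,s,c=cv2.connectedComponentsWithStats(mask.astype(np.uint8))
    return [(c[i].round(1).tolist(),int(s[i,4])) for i in range(1,n) if s[i,4]>=amin],l
def shift(target,yaw=None):
    """tool-axes shift in mm (and z turn deg) from present pose to world target; yaw = world angle of tool y (closing) axis"""
    o=robot.get_obs(); M=R.from_quat(o["tool_rot"]).as_matrix()
    s=(M.T@(np.asarray(target)-o["position"]))*1000
    y=np.degrees(np.arctan2(M[1,1],M[0,1]))
    print("shift",s.round(1),"closing yaw now",round(y,2), "tilt",(M[:,2]).round(4), "pos",o["position"].round(4))
    if yaw is not None:
        d=(yaw-y+90)%180-90; print("turn about tool z", round(-d,2))
E
python3 - <<'E'
from h import *
def yel(im):
    hsv=cv2.cvtColor(im,cv2.COLOR_RGB2HSV); return cv2.inRange(hsv,(18,140,120),(32,255,255))>0
V={}
for n in ["scene","side"]:
    im,K,T=cam(n); m=yel(im)
    b,_=blobs(m,1); P=[(p,a,plane(p,K,T,.02).round(3).tolist()) for p,a in b]
    P=[p for p in P if -0.6<p[2][1]<-0.05 and .3<p[2][0]<.75]
    print(n); [print(p) for p in P]
im,K,T=cam("wrist")
for nm,p,z in [("baseTL",(130,88),.012),("baseTR",(350,68),.012),("slot1 c",(229,147),.012),("blanklug",(228,189),.05),("slot3",(238,229),.012),("housTL",(299,104),.045),("housTR",(342,101),.045),("handle",(332,178),.099),("mark",(310,208),.05),("pinlow?",(133,128),.055),("pinhigh",(80,130),.125),("jar",(452,150),.07)]:
    print(nm,plane(p,K,T,z).round(4))
im,K,T=cam("scene")
for nm,p in [("trayc",(413,232)),("door rack",(377,184))]: print(nm,plane(p,K,T,.01).round(3))
E
```

```text
scene
([215.3, 230.3], 3, [0.386, -0.254, 0.02])
([218.0, 233.5], 6, [0.4, -0.25, 0.02])
([176.0, 248.0], 3, [0.392, -0.373, 0.02])
([226.7, 248.7], 3, [0.462, -0.245, 0.02])
([178.9, 251.4], 8, [0.407, -0.368, 0.02])
([229.7, 252.0], 10, [0.476, -0.241, 0.02])
([188.0, 267.0], 3, [0.468, -0.359, 0.02])
([191.0, 266.0], 1, [0.469, -0.351, 0.02])
([191.6, 270.1], 13, [0.482, -0.353, 0.02])
([241.0, 270.9], 12, [0.547, -0.234, 0.02])
([256.5, 289.9], 17, [0.62, -0.218, 0.02])
([188.5, 290.5], 2, [0.538, -0.378, 0.02])
([192.2, 293.6], 12, [0.551, -0.372, 0.02])
([204.5, 310.0], 2, [0.61, -0.357, 0.02])
([209.5, 312.0], 2, [0.621, -0.347, 0.02])
side
([368.1, 275.8], 12, [0.613, -0.217, 0.02])
([373.2, 275.2], 8, [0.627, -0.215, 0.02])
([340.5, 281.1], 8, [0.539, -0.234, 0.02])
([345.8, 280.3], 10, [0.553, -0.231, 0.02])
([316.6, 284.1], 12, [0.477, -0.243, 0.02])
([310.8, 284.5], 11, [0.463, -0.244, 0.02])
([286.6, 287.4], 11, [0.402, -0.252, 0.02])
([280.8, 288.1], 12, [0.387, -0.254, 0.02])
([382.0, 314.7], 11, [0.624, -0.349, 0.02])
([320.8, 317.9], 13, [0.482, -0.353, 0.02])
([376.
[... 192 characters left out ...]
5, -0.358, 0.02])
([352.1, 323.3], 12, [0.552, -0.371, 0.02])
([282.1, 324.8], 10, [0.394, -0.369, 0.02])
([288.2, 324.4], 17, [0.408, -0.369, 0.02])
([346.4, 324.7], 13, [0.538, -0.374, 0.02])
([282.0, 328.0], 1, [0.394, -0.378, 0.02])
([346.5, 329.0], 2, [0.537, -0.386, 0.02])
baseTL [0.4237 0.1009 0.012 ]
baseTR [0.6533 0.1205 0.012 ]
slot1 c [0.5228 0.04   0.012 ]
blanklug [0.5291 0.0013 0.05  ]
slot3 [ 0.5265 -0.0547  0.012 ]
housTL [0.6022 0.084  0.045 ]
housTR [0.6437 0.0868 0.045 ]
handle [0.633  0.0216 0.099 ]
mark [ 0.6122 -0.0186  0.05  ]
pinlow? [0.4442 0.0617 0.055 ]
pinhigh [0.4424 0.0628 0.125 ]
jar [0.7447 0.0426 0.07  ]
trayc [0.656 0.26  0.01 ]
door rack [0.449 0.266 0.01 ]
```

The scene and side positions agree, and hub spacings match the sizes given. I'll raise the wrist camera over the stand to fix its pose.

```bash
python3 -m crank '[-70,-80,-80,0,0,0,0,-70,-80,-80,0,0,0,0,-70,-80,-80,0,0,0,0,-70,-80,-80,0,0,0,0,-70,-80,-80,0,0,0,0]' 20; python3 -m crank '[0,0,0,0,0,0,0,0,0,0,0,0,0,0,0,0,0,0,0,0,0,0,0,0,0,0,0,0,0,0,0,0,0,0,0]'
python3 - <<'E'
from h import *
im,K,T=cam("wrist","wrist1")
np.savez("w1.npz",im=im,K=K,T=T)
cv2.imwrite("pics/w1c.png",cv2.resize(im[0:260,150:470],None,fx=2.3,fy=2.3,interpolation=cv2.INTER_CUBIC)[:,:,::-1])
E
```

```text
time: 0.77
position: [0.5449, -0.0714, 0.33]
tool_rot: [0.708, 0.706, 0.001, 0.002]
ft_force: [-0.0, 0.3, -1.0]
grip_width: 0.087
grip_force: 0.0
time: 1.18
position: [0.5452, -0.0693, 0.3265]
tool_rot: [0.707, 0.708, -0.0, -0.001]
ft_force: [0.1, 0.1, 0.1]
grip_width: 0.0874
grip_force: 0.0
```

View pics/w1c.png

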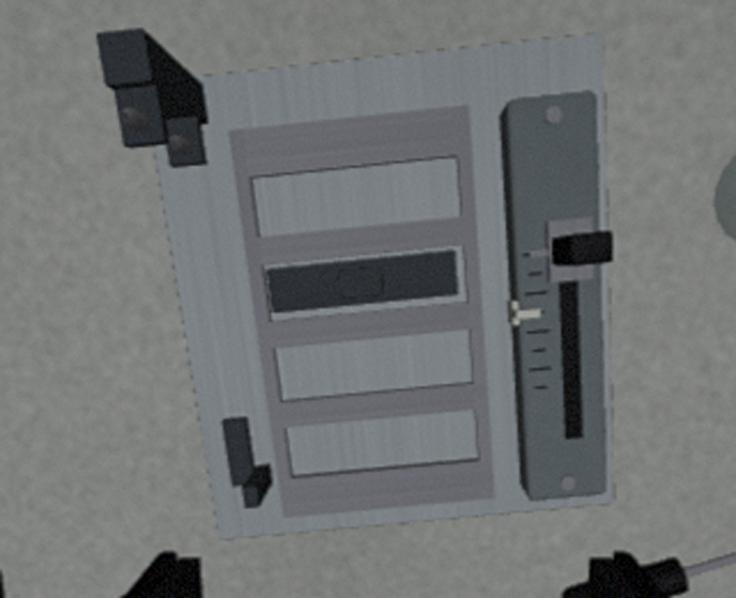

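Crop 1 shows the post with its pins at crop pixels (133,113) and (180,140), and four pockets with the blank in the second. The mark fin is at (525,314) and the handle top at about (596,247). I'll fit the stand frame from these.

```bash
cat > fit.py <<'E'
from h import *
d=np.load("w1.npz");im,K,T=d["im"],d["K"],d["T"]
w=lambda p,z: plane((p[0]/2.3+150,p[1]/2.3),K,T,z)[:2]
S=[[(251,177),(457,157),(461,216),(259,236)],[(263,268),(463,246),(467,302),(272,321)],[(276,348),(470,330),(473,383),(281,401)],[(287,428),(475,409),(479,459),(291,477)]]
W=[];L=[]
for i,s in enumerate(S):
    q=np.array([w(p,.02) for p in s]); y=.069-.046*i
    print(i,q.mean(0).round(4),"len",np.linalg.norm(q[1]-q[0]).round(4),"wid",np.linalg.norm(q[3]-q[0]).round(4),"yaw",np.degrees(np.arctan2(*(q[1]-q[0])[::-1])).round(2))
    W+=list(q); L+=[(-.056,y+.0155),(.056,y+.0155),(.056,y-.0155),(-.056,y-.0155)]
for p,z,l in [((133,113),.125,(-.085,.1)),((180,140),.055,(-.085,.1))]:
    print("pin",w(p,z).round(4)); W.append(w(p,z)); L.append(l)
W=np.array(W);L=np.array(L)
Wc,Lc=W-W.mean(0),L-L.mean(0)
th=np.arctan2((Lc[:,0]*Wc[:,1]-Lc[:,1]*Wc[:,0]).sum(),(Lc*Wc).sum())
M=np.array([[np.cos(th),-np.sin(th)],[np.sin(th),np.cos(th)]]); o=W.mean(0)-M@L.mean(0)
print("yaw",np.degrees(th),"o",o.round(4),"res mm",((W-(L@M.T+o))*1000).round(1).tolist())
f=lambda q:((q-o)@M).round(4)
print("base TR,BR,BL",[f(w(p,.012)) for p in [(602,35),(612,503),(220,537)]])
print("handle",f(w((596,247),.099)),"mark top",f(w((528,314),.061)),"mark foot?",f(w((528,314),.045)))
print("house",[f(w(p,.045)) for p in [(512,99),(595,92),(607,492),(528,499)]])
E
python3 fit.py
```

```text
0 [0.5236 0.0399] len 0.1109 wid 0.0304 yaw 5.26
1 [ 0.5283 -0.0062] len 0.111 wid 0.0291 yaw 6.13
2 [ 0.5329 -0.0512] len 0.1105 wid 0.0305 yaw 5.34
3 [ 0.5374 -0.0968] len 0.1101 wid 0.0297 yaw 5.97
pin [0.439  0.0631]
pin [0.4391 0.0631]
yaw 5.408896617751984 o [ 0.5308 -0.0286] res mm [[-0.2, -0.5], [-1.2, -0.8], [-1.3, 0.1], [-0.2, 0.1], [-0.1, -1.9], [-1.2, -0.6], [-1.1, 0.3], [0.8, 0.2], [1.1, 0.0], [-0.4, -0.2], [-0.8, 0.6], [-0.1, 0.5], [1.4, -0.5], [-0.6, 0.4], [-0.3, 1.4], [-0.2, 0.7], [2.2, 0.1], [2.3, 0.2]]
base TR,BR,BL [array([0.1351, 0.1369]), array([ 0.1356, -0.1203]), array([-0.1061, -0.1201])]
handle [0.1077 0.0309] mark top [0.0819 0.0012] mark foot? [0.0845 0.    ]
house [array([0.0815, 0.1049]), array([0.1225, 0.1043]), array([ 0.1243, -0.1024]), array([ 0.0797, -0.1025])]
```

```bash
python3 -m crank '[63,-17,60,0,0,7,0,63,-17,60,0,0,14,0,63,-17,60,0,0,21,0,63,-17,60,0,0,28,0,63,-17,60,0,0,30,0]' >/dev/null; python3 -m crank '[0,0,60,0,0,7,150,0,0,60,0,0,14,150,0,0,60,0,0,21,150,0,0,60,0,0,28,150,0,0,60,0,0,30,150]'>/dev/null;  python3 -m crank '[0,0,40,0,0,7,150,0,0,40,0,0,14,150,0,0,40,0,0,21,150,0,0,40,0,0,24.4,150,0,0,40,0,0,24.4,150]'>/dev/null; python3 -m crank '[0,0,0,0,0,0,150,0,0,0,0,0,0,150,0,0,0,0,0,0,150,0,0,0,0,0,0,150,0,0,0,0,0,0,150]'
python3 - <<'E'
from h import *
shift((.5283,-.0062,.054),95.6)
im,K,T=cam("side"); 
for nm,p,z in [("spray base",(412,322),.0),("spray top",(420,274),.15),("dish",(331,302),.015),("tray",(359,189),.03)]: print(nm,plane(p,K,T,z).round(3))
im,K,T=cam("scene","scene1")
hsv=cv2.cvtColor(im,cv2.COLOR_RGB2HSV)
for nm,z in [("trayc",.03)]:
  for p in [(386,221),(416,207),(440,239),(409,257)]: print(plane(p,K,T,z).round(3))
c1=cv2.resize(im[195:265,375:450],None,fx=5,fy=5,interpolation=cv2.INTER_CUBIC); c2=cv2.resize(im[130:210,340:420],None,fx=5,fy=5,interpolation=cv2.INTER_CUBIC)
o=np.zeros((400,790,3),np.uint8); o[:350,:375]=c1; o[:400,385:785]=c2; cv2.imwrite("pics/s1.png",o[:,:,::-1])
E
```

```text
time: 2.9
position: [0.528, -0.007, 0.1677]
tool_rot: [0.999, 0.049, 0.0, 0.0]
ft_force: [-0.2, -0.0, 0.3]
grip_width: 0.036
grip_force: 0.0
shift [  0.3  -0.7 113.7] closing yaw now -84.37 tilt [ 3.e-04 -1.e-04 -1.e+00] pos [ 0.528  -0.007   0.1677]
turn about tool z 0.03
spray base [ 0.696 -0.355  0.   ]
spray top [ 0.691 -0.357  0.15 ]
dish [ 0.51  -0.3    0.015]
tray [0.652 0.226 0.03 ]
[0.596 0.202 0.03 ]
[0.595 0.31  0.03 ]
[0.72  0.302 0.03 ]
[0.728 0.191 0.03 ]
```

View pics/s1.png

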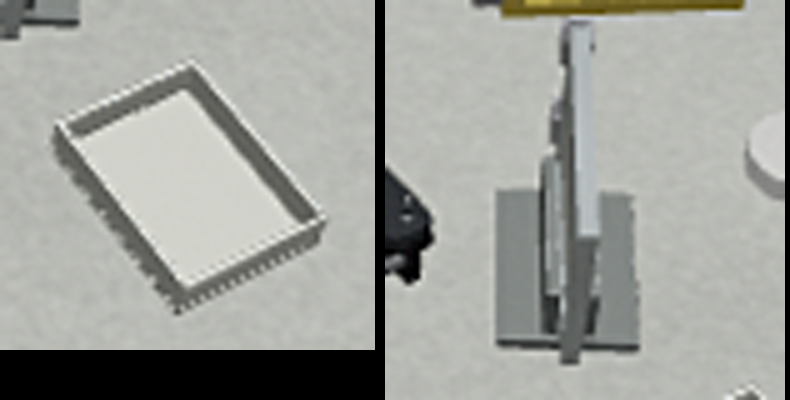

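The tray spans about x 0.595–0.72 and y 0.19–0.31. The grey door stands in the rack with its knuckles at the far (robot) end. Grasp the blank.

```bash
python3 -m crank '[0,0,40,0,0,0,150,0,0,80,0,0,0,150,0,0,105,0,0,0,150,0,0,113,0,0,0,150,0,0,113,0,0,0,150]' 25 >/dev/null; python3 -m crank '[0,0,0,0,0,0,150,0,0,0,0,0,0,220,0,0,0,0,0,0,220,0,0,0,0,0,0,220,0,0,0,0,0,0,220]'; python3 -m crank '[0,0,-30,0,0,0,220,0,0,-60,0,0,0,220,0,0,-90,0,0,0,220,0,0,-100,0,0,0,220,0,0,-100,0,0,0,220]'
python3 - <<'E'
from h import *
im,K,T=cam("scene")
P=[plane((x/5+375,y/5+195),K,T,.03)[:2] for x,y in [(57,125),(190,65),(323,218),(187,292)]]
P=np.array(P);print(P.round(4).tolist(),P.mean(0).round(4))
shift((*P.mean(0),.16),95.6)
E
```

```text
time: 3.83
position: [0.5287, -0.007, 0.0558]
tool_rot: [0.999, 0.049, 0.001, 0.0]
ft_force: [0.6, 1.1, 1.1]
grip_width: 0.0173
grip_force: 0.7
time: 4.25
position: [0.53, -0.0073, 0.1577]
tool_rot: [0.999, 0.049, 0.004, 0.001]
ft_force: [0.4, 0.1, -0.5]
grip_width: 0.012
grip_force: 0.0
[[0.5939, 0.2048], [0.5938, 0.2996], [0.7187, 0.3023], [0.723, 0.206]] [0.6574 0.2532]
shift [ 153.5 -246.4   -3.9] closing yaw now -84.4 tilt [ 3.4e-03 -8.0e-04 -1.0e+00] pos [ 0.5287 -0.0071  0.1559]
turn about tool z 0.0
```

The fingers were still closing when I lifted, so I'll redo it with more closing time.

```bash
python3 -m crank '[0,0,0,0,0,0,150,0,0,0,0,0,0,150,0,0,0,0,0,0,150,0,0,0,0,0,0,150,0,0,0,0,0,0,150]' 25 >/dev/null
python3 - <<'E'
from h import *
shift((.5283,-.0062,.054),95.6)
im,K,T=cam("scene")
m=cv2.cvtColor(im,cv2.COLOR_RGB2HSV)
im,K,T=cam("wrist")
cv2.imwrite("pics/w2.png",im[:,:,::-1])
E
```

```text
shift [ 1.  -0.5 99.6] closing yaw now -84.4 tilt [-1.9e-03  4.0e-04 -1.0e+00] pos [ 0.5275 -0.0069  0.1536]
turn about tool z -0.0
```

View pics/w2.png

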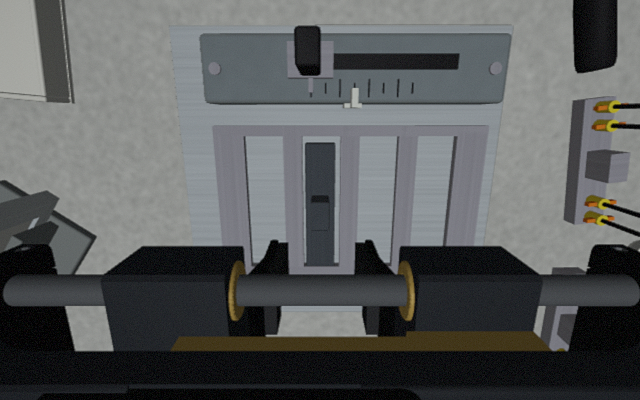

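The blank still lies in its slot, with its lug top at about (320,203).

```bash
python3 - <<'E'
from h import *
im,K,T=cam("wrist")
print(plane((320,196),K,T,.05),plane((320,203),K,T,.05),plane((320,143),K,T,.026),plane((320,267),K,T,.026))
print("ptr",plane((311,86),K,T,.05),"mark",plane((354,95),K,T,.06),"handletop",plane((307,32),K,T,.099))
E
python3 -m crank '[0,0,40,0,0,0,150,0,0,80,0,0,0,150,0,0,99,0,0,0,150,0,0,99,0,0,0,150,0,0,99,0,0,0,150]' 25 >/dev/null; python3 -m crank '[0,0,0,0,0,0,220,0,0,0,0,0,0,220,0,0,0,0,0,0,220,0,0,0,0,0,0,220,0,0,0,0,0,0,220]';python3 -m crank '[0,0,0,0,0,0,220,0,0,0,0,0,0,220,0,0,0,0,0,0,220,0,0,0,0,0,0,220,0,0,0,0,0,0,220]'
```

```text
[ 0.54169053 -0.00353484  0.05      ] [ 0.53638853 -0.00405228  0.05      ] [5.78014328e-01 1.12474436e-04 2.60000000e-02] [ 0.47353045 -0.01008465  0.026     ]
ptr [0.61711166 0.00993491 0.05      ] mark [ 0.61361201 -0.01882663  0.06      ] handletop [0.6395407  0.01256231 0.099     ]
time: 5.7
position: [0.5286, -0.0069, 0.0566]
tool_rot: [0.999, 0.049, 0.001, 0.0]
ft_force: [0.5, 0.8, 0.8]
grip_width: 0.0144
grip_force: 0.7
time: 6.12
position: [0.5285, -0.0068, 0.0565]
tool_rot: [0.999, 0.049, 0.001, 0.0]
ft_force: [-0.8, 1.3, 7.8]
grip_width: 0.0138
grip_force: 25.0
```

```bash
python3 -m crank '[0,0,-40,0,0,0,220,0,0,-80,0,0,0,220,0,0,-120,0,0,0,220,0,0,-160,0,0,0,220,0,0,-160,0,0,0,220]' >/dev/null; python3 -m crank '[30,-20,0,0,0,1,220,65,-40,0,0,0,2,220,100,-60,0,0,0,3,220,130,-75,0,0,0,4.6,220,150,-90,0,0,0,4.6,220]'; python3 -m crank '[0,-35,0,0,0,0,220,0,-70,0,0,0,0,220,0,-105,0,0,0,0,220,0,-140,0,0,0,0,220,0,-155,0,0,0,0,220]' 
python3 -m crank '[0,0,0,0,0,0,220,0,0,0,0,0,0,220,0,0,0,0,0,0,220,0,0,0,0,0,0,220,0,0,0,0,0,0,220]'
python3 - <<'E'
from h import *
shift((.6574,.2532,.052),91)
cam("wrist","w3")
E
```

```text
time: 6.95
position: [0.6707, 0.0984, 0.2145]
tool_rot: [1.0, 0.009, 0.001, 0.0]
ft_force: [1.6, -0.0, -1.2]
grip_width: 0.0138
grip_force: 25.0
time: 7.37
position: [0.6642, 0.2569, 0.2139]
tool_rot: [1.0, 0.01, -0.001, -0.001]
ft_force: [0.0, -0.2, -2.5]
grip_width: 0.0135
grip_force: 25.0
time: 7.78
position: [0.666, 0.2504, 0.2154]
tool_rot: [1.0, 0.008, -0.0, 0.0]
ft_force: [0.3, -0.3, -1.9]
grip_width: 0.0136
grip_force: 25.0
shift [ -8.5  -3.  163.4] closing yaw now -89.12 tilt [-4.e-04 -5.e-04 -1.e+00] pos [0.666  0.2504 0.2154]
turn about tool z -0.12
```

View pics/w3.png

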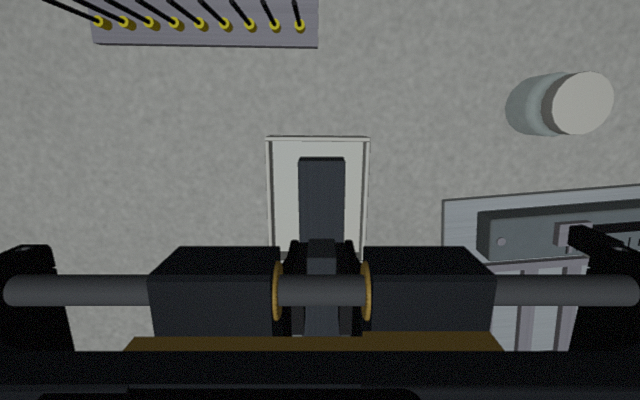

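The blank is held, and the tray's far corners are at (266,138) and (369,138).

```bash
python3 - <<'E'
from h import *
im,K,T=cam("wrist")
a,b=plane((266,138),K,T,.03),plane((369,138),K,T,.03); print(a,b,(a+b)/2-[.065,0,0])
E
python3 -m crank '[-8,-3,40,0,0,0,220,-8,-3,80,0,0,0,220,-8,-3,120,0,0,0,220,-8,-3,150,0,0,0,220,-8,-3,161,0,0,0,220]' >/dev/null;python3 -m crank '[0,0,0,0,0,0,220,0,0,1,0,0,0,220,0,0,2,0,0,0,220,0,0,2,0,0,0,220,0,0,2,0,0,0,220]'
```

```text
[0.71603225 0.30433223 0.03      ] [0.71757766 0.20740872 0.03      ] [0.65180495 0.25587047 0.03      ]
time: 8.72
position: [0.659, 0.2554, 0.0548]
tool_rot: [1.0, 0.009, 0.002, -0.0]
ft_force: [-0.2, -0.3, -2.1]
grip_width: 0.0135
grip_force: 25.0
```

```bash
python3 -m crank '[-4,0,0,0,0,0,220,-4,0,2,0,0,0,220,-4,0,4,0,0,0,220,-4,0,5,0,0,0,220,-4,0,5,0,0,0,220]' ;python3 -m crank '[0,0,0,0,0,0,150,0,0,0,0,0,0,150,0,0,0,0,0,0,150,0,0,0,0,0,0,150,0,0,0,0,0,0,150]' ; python3 -m crank '[0,0,-40,0,0,0,150,0,0,-80,0,0,0,150,0,0,-120,0,0,0,150,0,0,-160,0,0,0,150,0,0,-200,0,0,0,150]'
python3 - <<'E'
from h import *
im,K,T=cam("scene","scene2")
cv2.imwrite("pics/s2.png",cv2.resize(im[130:270,330:450],None,fx=4,fy=4,interpolation=cv2.INTER_CUBIC)[:,:,::-1])
shift((.432,-.2485,.25),97)
E
```

```text
time: 9.13
position: [0.6537, 0.2552, 0.0485]
tool_rot: [1.0, 0.009, -0.0, -0.0]
ft_force: [-0.9, -0.1, 3.6]
grip_width: 0.014
grip_force: 25.0
time: 9.55
position: [0.6538, 0.255, 0.0474]
tool_rot: [1.0, 0.009, -0.0, 0.0]
ft_force: [-0.4, -0.3, -0.4]
grip_width: 0.034
grip_force: 0.0
time: 9.97
position: [0.6534, 0.2549, 0.2492]
tool_rot: [1.0, 0.009, -0.0, 0.0]
ft_force: [1.0, -0.4, -0.6]
grip_width: 0.0356
grip_force: 0.0
shift [-235.1  500.6    4. ] closing yaw now -88.99 tilt [ 0.0168  0.0037 -0.9999] pos [0.6581 0.2562 0.2597]
turn about tool z -5.99
```

View pics/s2.png

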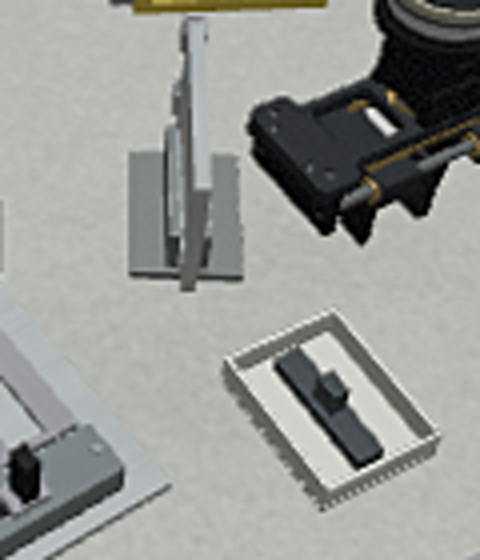

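The blank lies in the tray. Next, go over to the strips.

```bash
python3 -m crank '[-20,35,0,0,0,-1,150,-40,70,0,0,0,-2,150,-60,105,0,0,0,-3,150,-80,140,0,0,0,-4,150,-100,180,0,0,0,-6,150]' >/dev/null; python3 -m crank '[-16,35,0,0,0,0,150,-32,70,0,0,0,0,150,-48,105,0,0,0,0,150,-64,140,0,0,0,0,150,-80,175,0,0,0,0,150]'>/dev/null; python3 -m crank '[-16,30,0,0,0,0,150,-30,60,0,0,0,0,150,-50,90,0,0,0,0,150,-60,115,0,0,0,0,150,-60,120,0,0,0,0,150]'>/dev/null; python3 -m crank '[0,0,0,0,0,0,150,0,0,0,0,0,0,150,0,0,0,0,0,0,150,0,0,0,0,0,0,150,0,0,0,0,0,0,150]'
cat > strips.py <<'E'
from h import *
def yel(im):
    hsv=cv2.cvtColor(im,cv2.COLOR_RGB2HSV); return cv2.inRange(hsv,(18,140,120),(32,255,255))>0
def strips():
    im,K,T=cam("side"); b,_=blobs(yel(im),3)
    P=np.array([plane(p,K,T,.02)[:2] for p,a in b]); 
    P=P[(P[:,0]>.3)&(P[:,0]<.7)&(P[:,1]>-.6)&(P[:,1]<.08)]
    return P
print(strips()[np.argsort(strips()[:,0])].round(3).tolist())
E
python3 strips.py; python3 -c "
from h import *
shift((.432,-.2485,.042),97)"
```

```text
time: 11.68
position: [0.4555, -0.2325, 0.2475]
tool_rot: [0.998, 0.062, -0.0, -0.0]
ft_force: [-0.4, -0.1, 0.9]
grip_width: 0.036
grip_force: 0.0
[[0.388, -0.254], [0.394, -0.372], [0.402, -0.252], [0.408, -0.369], [0.463, -0.244], [0.469, -0.355], [0.477, -0.243], [0.482, -0.353], [0.538, -0.375], [0.539, -0.235], [0.552, -0.371], [0.553, -0.231], [0.61, -0.354], [0.627, -0.216], [0.624, -0.35], [0.614, -0.216]]
shift [-25.2  12.6 205.6] closing yaw now -82.91 tilt [ 0.e+00  1.e-04 -1.e+00] pos [ 0.4555 -0.2329  0.2476]
turn about tool z 0.09
```

```bash
python3 -m crank '[-25,12.5,40,0,0,0,150,-25,12.5,80,0,0,0,150,-25,12.5,120,0,0,0,150,-25,12.5,150,0,0,0,150,-25,12.5,175,0,0,0,150]' 30 >/dev/null; python3 -m crank '[0,0,15,0,0,0,150,0,0,29,0,0,0,150,0,0,29,0,0,0,150,0,0,29,0,0,0,150,0,0,29,0,0,0,220]';python3 -m crank '[0,0,0,0,0,0,220,0,0,0,0,0,0,220,0,0,0,0,0,0,220,0,0,0,0,0,0,220,0,0,0,0,0,0,220]'; python3 -m crank '[0,0,0,0,0,0,220,0,0,0,0,0,0,220,0,0,0,0,0,0,220,0,0,-10,0,0,0,220,0,0,-20,0,0,0,220]'
```

```text
time: 12.62
position: [0.4325, -0.2494, 0.0442]
tool_rot: [0.998, 0.061, 0.0, 0.0]
ft_force: [0.2, -0.3, 0.4]
grip_width: 0.0335
grip_force: 0.0
time: 13.03
position: [0.432, -0.2492, 0.0442]
tool_rot: [0.998, 0.061, 0.0, 0.0]
ft_force: [0.0, 1.6, 4.8]
grip_width: 0.014
grip_force: 30.0
time: 13.45
position: [0.4315, -0.249, 0.0637]
tool_rot: [0.998, 0.061, -0.001, -0.001]
ft_force: [0.0, -0.7, -1.8]
grip_width: 0.0136
grip_force: 30.0
```

```bash
python3 -m crank '[0,0,-35,0,0,0,220,0,0,-70,0,0,0,220,5,-10,-100,0,0,0,220,20,-40,-115,0,0,1.4,220,35,-75,-115,0,0,1.4,220]' >/dev/null; python3 -m crank '[15,-35,0,0,0,0,220,30,-70,0,0,0,0,220,45,-105,0,0,0,0,220,60,-140,0,0,0,0,220,75,-170,0,0,0,0,220]' >/dev/null; python3 -m crank '[10,-25,0,0,0,0,220,15,-33,0,0,0,0,220,15,-33,0,0,0,0,220,15,-33,0,0,0,0,220,15,-33,0,0,0,0,220]'
python3 - <<'E'
from h import *
shift((.5240,.0400,.057),95.6)
im,K,T=cam("wrist","w4")
E
```

```text
time: 14.7
position: [0.5268, 0.0391, 0.1787]
tool_rot: [0.999, 0.048, -0.0, 0.0]
ft_force: [0.2, -0.7, -1.7]
grip_width: 0.0139
grip_force: 30.0
shift [ -2.6  -1.3 121.7] closing yaw now -84.45 tilt [-6.e-04 -6.e-04 -1.e+00] pos [0.5268 0.0391 0.1787]
turn about tool z -0.05
```

View pics/w4.png

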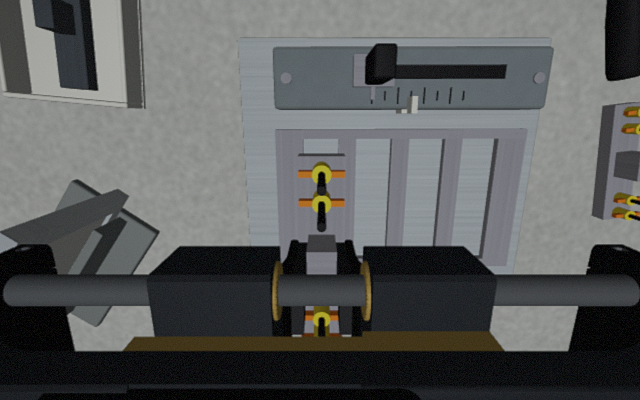

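The strip is held level over the bed, with its outer hubs at (321,174) and (321,204) and its far end at (321,155).

```bash
cat > held.py <<'E'
from h import *
import sys
# offset of held strip's middle from TCP along tool x,y (mm), from far hubs; arg: TCP z at grasp minus support height
dz=float(sys.argv[1]) if len(sys.argv)>1 else .0442
im,K,T=cam("wrist"); o=robot.get_obs(); M=R.from_quat(o["tool_rot"]).as_matrix()
hsv=cv2.cvtColor(im,cv2.COLOR_RGB2HSV); m=cv2.inRange(hsv,(24,150,120),(32,255,255))>0; m[:, :290]=0; m[:,350:]=0; m[230:]=0
b,_=blobs(m,15); 
for p,a in b: print(p,a,((M.T@(plane(p,K,T,o["position"][2]-dz+.0185)-o["position"]))*1000).round(1))
E
python3 held.py
python3 -m crank '[-2.6,-1.3,40,0,0,0,220,-2.6,-1.3,70,0,0,0,220,-2.6,-1.3,95,0,0,0,220,-2.6,-1.3,105,0,0,0,220,-2.6,-1.3,105,0,0,0,220]'; python3 -c "
from h import *
shift((.5240,.0400,.057),95.6)"
```

```text
[321.0, 172.5] 201 [44.8 -1.2 25.7]
[321.2, 202.4] 186 [29.7 -1.1 25.7]
time: 15.22
position: [0.5228, 0.0404, 0.0714]
tool_rot: [0.999, 0.048, -0.003, -0.0]
ft_force: [0.1, 0.5, -0.5]
grip_width: 0.0137
grip_force: 30.0
shift [ 1.2  0.5 14.4] closing yaw now -84.5 tilt [-5.5e-03  6.0e-04 -1.0e+00] pos [0.5228 0.0404 0.0714]
turn about tool z -0.1
```

```bash
python3 -m crank '[0.6,0.3,3,0,0,0,220,1,0.5,6,0,0,0,220,1,0.5,9,0,0,0,220,1,0.5,12,0,0,0,220,1,0.5,14,0,0,0,220]'; python3 -m crank '[0,0,0,0,0,0,220,0,0,1,0,0,0,220,0,0,1,0,0,0,220,0,0,1,0,0,0,220,0,0,1,0,0,0,220]'
```

```text
time: 15.63
position: [0.5255, 0.0407, 0.0605]
tool_rot: [0.999, 0.049, 0.0, 0.0]
ft_force: [-3.8, -1.7, 5.3]
grip_width: 0.0138
grip_force: 30.0
time: 16.05
position: [0.5252, 0.0408, 0.0596]
tool_rot: [0.999, 0.049, -0.0, 0.0]
ft_force: [-3.8, -1.7, 8.0]
grip_width: 0.0136
grip_force: 30.0
```

```bash
python3 -m crank '[-1,0,-3,0,0,0,220,-3,0,-3,0,0,0,220,-4,0,-3,0,0,0,220,-4,0,-1,0,0,0,220,-4,0,0,0,0,0,220]'; python3 -m crank '[0,0,0,0,0,0,220,0,0,1,0,0,0,220,0,0,1,0,0,0,220,0,0,1,0,0,0,220,0,0,1,0,0,0,220]'
```

```text
time: 16.47
position: [0.5219, 0.0406, 0.0585]
tool_rot: [0.999, 0.049, 0.0, -0.0]
ft_force: [1.6, 0.1, 5.8]
grip_width: 0.0134
grip_force: 30.0
time: 16.88
position: [0.5223, 0.0406, 0.0578]
tool_rot: [0.999, 0.049, 0.001, 0.0]
ft_force: [2.0, -0.1, 5.5]
grip_width: 0.0137
grip_force: 30.0
```

```bash
python3 -m crank '[0,0,0,0,0,0,150,0,0,0,0,0,0,150,0,0,0,0,0,0,150,0,0,0,0,0,0,150,0,0,0,0,0,0,150]'; python3 -m crank '[0,0,-40,0,0,0,150,0,0,-80,0,0,0,150,0,0,-110,0,0,0,150,0,0,-120,0,0,0,150,0,0,-120,0,0,0,150]' >/dev/null
python3 -m crank '[-40,30,-40,0,0,0,150,-80,30,-60,0,0,0,150,-100,30,-60,0,0,0,150,-100,30,-60,0,0,0,150,-100,30,-60,0,0,0,150]' >/dev/null
python3 -m crank '[0,0,0,0,0,0,150,0,0,0,0,0,0,150,0,0,0,0,0,0,150,0,0,0,0,0,0,150,0,0,0,0,0,0,150]' >/dev/null
python3 - <<'E'
from h import *
im,K,T=cam("wrist"); np.savez("w5.npz",im=im,K=K,T=T)
i,_,_=cam("side")
a=cv2.resize(im[60:260,180:430],(750,600),interpolation=cv2.INTER_CUBIC); cv2.imwrite("pics/w5.png",a[:,:,::-1])
print(robot.get_obs()["position"])
E
```

```text
time: 17.3
position: [0.5212, 0.0404, 0.0572]
tool_rot: [0.999, 0.049, -0.0, -0.0]
ft_force: [-0.5, 0.4, 0.2]
grip_width: 0.0339
grip_force: 0.0
[0.42526719 0.00100058 0.23723671]
```

View pics/w5.png

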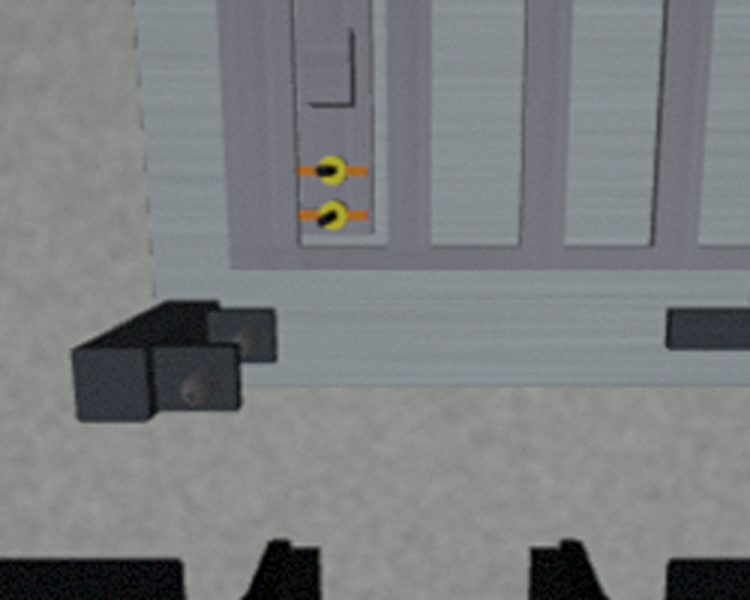

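The strip lies in slot 1, slightly toward +y, with its near hubs at crop pixels (332,170) and (332,215). I'll work out the offset.

```bash
python3 - <<'E'
from h import *
d=np.load("w5.npz");K,T=d["K"],d["T"]
w=lambda x,y,z: plane((x/3+180,y/3+60),K,T,z)
th=np.radians(5.6);M=np.array([[np.cos(th),-np.sin(th)],[np.sin(th),np.cos(th)]]);o=np.array([.5307,-.0286])
f=lambda q:((q[:2]-o)@M*1000).round(1)
print("hubs",f(w(332,170,.031)),f(w(332,215,.031)),"strip end corners",f(w(300,232,.026)),f(w(374,234,.026)))
print("pocket0 near corners",f(w(300,245,.02)),f(w(388,245,.02)),"p1",f(w(431,245,.02)),f(w(520,245,.02)),"p2",f(w(565,245,.02)),f(w(653,245,.02)))
print("pins",f(w(197,385,.125)),f(w(243,343,.055)))
E
python3 strips.py
```

```text
hubs [-31.8  71.1] [-46.2  71.4] strip end corners [-52.1  82.8] [-52.7  57.8]
pocket0 near corners [-56.9  83.7] [-56.9  53.3] p1 [-56.8  38.4] [-56.8   7.7] p2 [-56.8  -7.8] [-56.8 -38.2]
pins [-83.6  98. ] [-85.   98.6]
[[0.394, -0.369], [0.408, -0.369], [0.469, -0.354], [0.481, 0.06], [0.482, -0.352], [0.494, 0.057], [0.538, -0.374], [0.539, -0.234], [0.551, -0.37], [0.553, -0.231], [0.556, 0.064], [0.572, 0.068], [0.611, -0.353], [0.627, -0.215], [0.624, -0.349], [0.614, -0.216]]
```

Slot 1's strip is about 2 mm off centre, which is fine. Next is strip B at (0.583,-0.224), going to slot 2.

```bash
python3 -c "
from h import *
shift((.5833,-.2245,.15),102.5)"
python3 -m crank '[28,40,0,0,0,-1,150,56,75,0,0,0,-3,150,84,110,10,0,0,-5,150,110,150,30,0,0,-7,150,135,185,50,0,0,-7,150]' >/dev/null; python3 -m crank '[0,30,20,0,0,0,150,0,55,40,0,0,0,150,0,55,40,0,0,0,150,0,55,40,0,0,0,150,0,55,40,0,0,0,150]' ; python3 -c "
from h import *
shift((.5833,-.2245,.0425),102.5)"
```

```text
shift [135.3 239.9  87.3] closing yaw now -84.38 tilt [-2.e-04  1.e-04 -1.e+00] pos [0.4251 0.001  0.2374]
turn about tool z -6.88
time: 19.58
position: [0.5712, -0.2024, 0.1593]
tool_rot: [0.994, 0.11, -0.0, -0.001]
ft_force: [1.1, 1.1, 0.3]
grip_width: 0.036
grip_force: 0.0
shift [  7.1  24.4 116.7] closing yaw now -77.42 tilt [-9.e-04  1.e-03 -1.e+00] pos [ 0.5712 -0.2024  0.1593]
turn about tool z 0.08
```

```bash
python3 -m crank '[7,24,0,0,0,0,150,7,24,40,0,0,0,150,7,24,75,0,0,0,150,7,24,90,0,0,0,150,7,24,90,0,0,0,150]' 30 >/dev/null; python3 -m crank '[0,0,10,0,0,0,150,0,0,20,0,0,0,150,0,0,26,0,0,0,150,0,0,26,0,0,0,150,0,0,26,0,0,0,220]';python3 -m crank '[0,0,0,0,0,0,220,0,0,0,0,0,0,220,0,0,0,0,0,0,220,0,0,0,0,0,0,220,0,0,0,0,0,0,220]'; python3 -m crank '[0,0,0,0,0,0,220,0,0,0,0,0,0,220,0,0,0,0,0,0,220,0,0,-20,0,0,0,220,0,0,-40,0,0,0,220]'; python3 -m crank '[0,0,-35,0,0,0,220,0,0,-70,0,0,0,220,0,0,-90,0,0,0,220,0,0,-90,0,0,0,220,0,0,-90,0,0,0,220]'; python3 held.py .0444;python3 -c "
from h import *
shift((.527,-.0073,.17),95.6)"
```

```text
time: 20.42
position: [0.5838, -0.2248, 0.0437]
tool_rot: [0.994, 0.11, 0.0, 0.0]
ft_force: [0.6, -0.4, 0.1]
grip_width: 0.0334
grip_force: 0.0
time: 20.83
position: [0.5842, -0.2256, 0.0439]
tool_rot: [0.994, 0.11, 0.001, 0.001]
ft_force: [0.1, -1.4, 3.1]
grip_width: 0.0139
grip_force: 30.0
time: 21.25
position: [0.5815, -0.2233, 0.0816]
tool_rot: [0.994, 0.11, -0.003, -0.002]
ft_force: [0.4, -0.2, -1.7]
grip_width: 0.0138
grip_force: 30.0
time: 21.67
position: [0.5835, -0.2244, 0.1737]
tool_rot: [0.994, 0.11, 0.0, -0.0]
ft_force: [0.2, -0.9, -2.1]
grip_width: 0.0139
grip_force: 30.0
[321.1, 177.1] 199 [43.3 -0.5 25.8]
[321.2, 207.0] 174 [28.  -0.4 25.8]
shift [  -6.9 -223.5    2.7] closing yaw now -77.39 tilt [-0.0026  0.0019 -1.    ] pos [ 0.5825 -0.2239  0.1721]
turn about tool z 7.01
```

```bash
python3 -m crank '[0,-40,0,0,0,1,220,-2,-80,0,0,0,3,220,-4,-120,0,0,0,5,220,-5,-160,0,0,0,7,220,-5,-195,0,0,0,7,220]' >/dev/null; python3 -m crank '[0,-28,0,0,0,0,220,0,-28,0,0,0,0,220,0,-28,0,0,0,0,220,0,-28,0,0,0,0,220,0,-28,0,0,0,0,220]' ; python3 -c "
from h import *
shift((.5285,-.0072,.057),95.6)"
```

```text
time: 22.55
position: [0.5334, -0.0088, 0.1723]
tool_rot: [0.999, 0.048, -0.001, -0.0]
ft_force: [1.2, -0.4, -1.9]
grip_width: 0.0135
grip_force: 30.0
shift [ -4.6  -2.  115.3] closing yaw now -84.47 tilt [-1.5e-03  1.0e-04 -1.0e+00] pos [ 0.5334 -0.0088  0.1723]
turn about tool z -0.07
```

```bash
python3 -m crank '[-4.6,-2,0,0,0,0,220,-4.6,-2,40,0,0,0,220,-4.6,-2,75,0,0,0,220,-4.6,-2,95,0,0,0,220,-4.6,-2,98,0,0,0,220]' >/dev/null; python3 -m crank '[0,0,3,0,0,0,220,0,0,6,0,0,0,220,0,0,9,0,0,0,220,0,0,12,0,0,0,220,0,0,15,0,0,0,220]';python3 -m crank '[0,0,0,0,0,0,220,0,0,1,0,0,0,220,0,0,2,0,0,0,220,0,0,2,0,0,0,220,0,0,2,0,0,0,220]'
```

```text
time: 23.38
position: [0.5295, -0.0064, 0.0612]
tool_rot: [0.999, 0.049, 0.001, 0.0]
ft_force: [-0.5, 0.9, -1.3]
grip_width: 0.0139
grip_force: 30.0
time: 23.8
position: [0.5287, -0.0062, 0.0584]
tool_rot: [0.999, 0.049, 0.0, -0.0]
ft_force: [0.5, 0.4, -1.8]
grip_width: 0.0135
grip_force: 30.0
```

```bash
python3 -m crank '[0,0,1,0,0,0,220,0,0,2,0,0,0,220,0,0,2.5,0,0,0,220,0,0,2.5,0,0,0,220,0,0,2.5,0,0,0,150]';python3 -m crank '[0,0,0,0,0,0,150,0,0,0,0,0,0,150,0,0,0,0,0,0,150,0,0,0,0,0,0,150,0,0,0,0,0,0,150]';  python3 -m crank '[0,0,-40,0,0,0,150,0,0,-80,0,0,0,150,0,0,-120,0,0,0,150,0,0,-120,0,0,0,150,0,0,-120,0,0,0,150]';python3 strips.py; python3 -c "
from h import *
shift((.438,-.3615,.16),101)"
```

```text
time: 24.22
position: [0.5288, -0.0063, 0.0559]
tool_rot: [0.999, 0.049, 0.0, 0.0]
ft_force: [-0.2, -0.1, 1.0]
grip_width: 0.0163
grip_force: 0.0
time: 24.63
position: [0.5288, -0.0063, 0.0559]
tool_rot: [0.999, 0.049, 0.0, 0.0]
ft_force: [1.0, 0.4, 0.2]
grip_width: 0.0351
grip_force: 0.0
time: 25.05
position: [0.5304, -0.0066, 0.1784]
tool_rot: [0.999, 0.049, 0.003, 0.001]
ft_force: [-1.4, 0.4, -0.7]
grip_width: 0.0358
grip_force: 0.0
[[0.394, -0.369], [0.408, -0.369], [0.469, -0.355], [0.48, 0.056], [0.482, -0.352], [0.483, 0.009], [0.495, 0.06], [0.498, 0.012], [0.538, -0.374], [0.551, -0.371], [0.557, 0.066], [0.561, 0.018], [0.575, 0.021], [0.611, -0.353], [0.624, -0.349]]
shift [-124.2  344.9   15.5] closing yaw now -84.4 tilt [-1.e-03  2.e-04 -1.e+00] pos [ 0.528  -0.0061  0.1755]
turn about tool z -5.4
```

```bash
python3 -m crank '[-13,38,0,0,0,-1,150,-26,76,0,0,0,-3,150,-40,114,0,0,0,-5,150,-55,152,0,0,0,-6,150,-70,190,0,0,0,-6,150]' >/dev/null; python3 -m crank '[-13,38,0,0,0,0,150,-26,76,0,0,0,0,150,-35,110,0,0,0,0,150,-38,145,0,0,0,0,150,-38,145,0,0,0,0,150]' >/dev/null; python3 -m crank '[0,0,0,0,0,0,150,0,0,0,0,0,0,150,0,0,0,0,0,0,150,0,0,0,0,0,0,150,0,0,0,0,0,0,150]';  python3 -c "
from h import *
shift((.438,-.361,.0425),101.5)"
```

```text
time: 26.4
position: [0.4695, -0.3503, 0.1756]
tool_rot: [0.995, 0.102, -0.0, -0.001]
ft_force: [0.3, 0.0, -0.3]
grip_width: 0.0354
grip_force: 0.0
shift [-32.9   4.3 133.1] closing yaw now -78.3 tilt [-9.e-04  1.e-03 -1.e+00] pos [ 0.4695 -0.3503  0.1756]
turn about tool z 0.2
```

```bash
python3 -m crank '[-33.5,4.3,0,0,0,0,150,-33.5,4.3,40,0,0,0,150,-33.5,4.3,75,0,0,0,150,-33.5,4.3,105,0,0,0,150,-33.5,4.3,108,0,0,0,150]' 30 >/dev/null; python3 -m crank '[0,0,10,0,0,0,150,0,0,20,0,0,0,150,0,0,25,0,0,0,150,0,0,25,0,0,0,150,0,0,25,0,0,0,220]';python3 -m crank '[0,0,0,0,0,0,220,0,0,0,0,0,0,220,0,0,0,0,0,0,220,0,0,0,0,0,0,220,0,0,0,0,0,0,220]'; python3 -m crank '[0,0,0,0,0,0,220,0,0,0,0,0,0,220,0,0,0,0,0,0,220,0,0,-20,0,0,0,220,0,0,-40,0,0,0,220]'; python3 -m crank '[0,0,-35,0,0,0,220,0,0,-70,0,0,0,220,0,0,-90,0,0,0,220,0,0,-90,0,0,0,220,0,0,-90,0,0,0,220]'; python3 held.py .0444;python3 -c "
from h import *
shift((.5315,-.0531,.17),95.6)"
```

```text
time: 27.23
position: [0.4381, -0.3631, 0.0436]
tool_rot: [0.995, 0.101, 0.0, 0.001]
ft_force: [0.6, -0.6, 0.0]
grip_width: 0.0336
grip_force: 0.0
time: 27.65
position: [0.4378, -0.3632, 0.0433]
tool_rot: [0.995, 0.101, 0.0, 0.001]
ft_force: [0.5, 0.8, 3.2]
grip_width: 0.0137
grip_force: 30.0
time: 28.07
position: [0.4364, -0.3614, 0.0816]
tool_rot: [0.995, 0.101, -0.001, -0.002]
ft_force: [-0.1, -0.2, -0.6]
grip_width: 0.0142
grip_force: 30.0
time: 28.48
position: [0.4376, -0.3628, 0.1734]
tool_rot: [0.995, 0.101, 0.0, 0.001]
ft_force: [0.4, -0.4, -1.6]
grip_width: 0.0136
grip_force: 30.0
[321.0, 172.2] 191 [45.4 -0.2 25.9]
[320.9, 202.1] 175 [30.2 -0.3 25.9]
shift [ 154.8 -283.5    2.4] closing yaw now -78.4 tilt [-0.0013  0.0016 -1.    ] pos [ 0.4369 -0.362   0.172 ]
turn about tool z 6.0
```

```bash
python3 -m crank '[18,-34,0,0,0,1,220,36,-68,0,0,0,3,220,54,-102,0,0,0,5,220,72,-134,0,0,0,6,220,85,-165,0,0,0,6,220]' >/dev/null; python3 -m crank '[18,-34,0,0,0,0,220,36,-68,0,0,0,0,220,54,-100,0,0,0,0,220,70,-110,0,0,0,0,220,70,-118,0,0,0,0,220]'>/dev/null; python3 -m crank '[0,0,0,0,0,0,220,0,0,0,0,0,0,220,0,0,0,0,0,0,220,0,0,0,0,0,0,220,0,0,0,0,0,0,220]' ; python3 -c "
from h import *
shift((.5315,-.0531,.057),95.6)"
```

```text
time: 29.78
position: [0.5452, -0.061, 0.1727]
tool_rot: [0.999, 0.048, -0.0, -0.0]
ft_force: [0.3, -1.0, -2.1]
grip_width: 0.0141
grip_force: 30.0
shift [-12.8  -9.1 115.7] closing yaw now -84.51 tilt [-7.e-04  1.e-04 -1.e+00] pos [ 0.5452 -0.061   0.1727]
turn about tool z -0.11
```

```bash
python3 -m crank '[-13,-9,0,0,0,0,220,-13,-9,40,0,0,0,220,-13,-9,75,0,0,0,220,-13,-9,95,0,0,0,220,-13,-9,98,0,0,0,220]' >/dev/null; python3 -m crank '[0,0,3,0,0,0,220,0,0,6,0,0,0,220,0,0,9,0,0,0,220,0,0,12,0,0,0,220,0,0,15,0,0,0,220]';python3 -m crank '[0,0,1,0,0,0,220,0,0,2,0,0,0,220,0,0,3,0,0,0,220,0,0,4,0,0,0,220,0,0,4,0,0,0,220]'
```

```text
time: 30.62
position: [0.5328, -0.0524, 0.0607]
tool_rot: [0.999, 0.049, 0.001, 0.0]
ft_force: [0.3, -0.3, -1.1]
grip_width: 0.0137
grip_force: 30.0
time: 31.03
position: [0.5319, -0.0521, 0.0557]
tool_rot: [0.999, 0.049, -0.0, -0.0]
ft_force: [1.2, 0.1, -1.7]
grip_width: 0.0136
grip_force: 30.0
```

```bash
python3 -m crank '[0,0,1,0,0,0,220,0,0,1,0,0,0,220,0,0,1,0,0,0,220,0,0,1,0,0,0,150,0,0,1,0,0,0,150]';python3 -m crank '[0,0,0,0,0,0,150,0,0,0,0,0,0,150,0,0,0,0,0,0,150,0,0,0,0,0,0,150,0,0,0,0,0,0,150]';  python3 -m crank '[0,0,-40,0,0,0,150,0,0,-80,0,0,0,150,0,0,-120,0,0,0,150,0,0,-120,0,0,0,150,0,0,-120,0,0,0,150]' >/dev/null;python3 strips.py; python3 -c "
from h import *
shift((.581,-.3615,.16),106.4)"
```

```text
time: 31.45
position: [0.5322, -0.0522, 0.0549]
tool_rot: [0.999, 0.049, 0.0, 0.0]
ft_force: [-0.3, -0.5, -0.4]
grip_width: 0.0209
grip_force: 0.0
time: 31.87
position: [0.532, -0.0521, 0.0547]
tool_rot: [0.999, 0.049, -0.0, -0.0]
ft_force: [0.3, -0.6, 0.7]
grip_width: 0.0353
grip_force: 0.0
[[0.48, 0.056], [0.483, 0.009], [0.489, -0.036], [0.495, 0.06], [0.499, 0.013], [0.504, -0.035], [0.538, -0.375], [0.552, -0.371], [0.557, 0.066], [0.56, 0.016], [0.567, -0.03], [0.581, -0.028], [0.611, -0.353], [0.624, -0.349]]
shift [ 19.3 313.   14.3] closing yaw now -84.4 tilt [-1.e-03  3.e-04 -1.e+00] pos [ 0.5313 -0.0519  0.1745]
turn about tool z -10.8
```

```bash
python3 -m crank '[2,40,0,0,0,-2,150,4,80,0,0,0,-5,150,6,120,0,0,0,-8,150,8,160,0,0,0,-10,150,10,195,0,0,0,-10.8,150]' >/dev/null; python3 -m crank '[-2,38,0,0,0,0,150,-5,76,0,0,0,0,150,-8,108,0,0,0,0,150,-8,108,0,0,0,0,150,-8,108,0,0,0,0,150]' >/dev/null;  python3 -m crank '[0,0,0,0,0,0,150,0,0,0,0,0,0,150,0,0,0,0,0,0,150,0,0,0,0,0,0,150,0,0,0,0,0,0,150]';python3 strips.py; python3 -c "
from h import *
shift((.581,-.362,.0425),106.4)"
```

```text
time: 33.63
position: [0.5839, -0.35, 0.175]
tool_rot: [0.99, 0.143, -0.0, -0.0]
ft_force: [-0.3, -0.1, 0.2]
grip_width: 0.0358
grip_force: 0.0
[[0.48, 0.056], [0.483, 0.008], [0.489, -0.038], [0.495, 0.057], [0.499, 0.011], [0.504, -0.037], [0.538, -0.377], [0.551, -0.373], [0.557, 0.065], [0.566, -0.031], [0.61, -0.355], [0.624, -0.352], [0.631, -0.147], [0.682, -0.039]]
shift [ -6.1  10.2 132.6] closing yaw now -73.55 tilt [ 2.e-04 -2.e-04 -1.e+00] pos [ 0.5839 -0.3505  0.1751]
turn about tool z 0.05
```

```bash
python3 -m crank '[-6,11,0,0,0,0,150,-6,11,40,0,0,0,150,-6,11,75,0,0,0,150,-6,11,105,0,0,0,150,-6,11,108,0,0,0,150]' 30 >/dev/null; python3 -m crank '[0,0,10,0,0,0,150,0,0,20,0,0,0,150,0,0,24.5,0,0,0,150,0,0,24.5,0,0,0,150,0,0,24.5,0,0,0,220]';python3 -m crank '[0,0,0,0,0,0,220,0,0,0,0,0,0,220,0,0,0,0,0,0,220,0,0,0,0,0,0,220,0,0,0,0,0,0,220]'; python3 -m crank '[0,0,0,0,0,0,220,0,0,0,0,0,0,220,0,0,0,0,0,0,220,0,0,-20,0,0,0,220,0,0,-40,0,0,0,220]'; python3 -m crank '[0,0,-35,0,0,0,220,0,0,-70,0,0,0,220,0,0,-90,0,0,0,220,0,0,-90,0,0,0,220,0,0,-90,0,0,0,220]'; python3 held.py .0444;python3 -c "
from h import *
shift((.536,-.0989,.17),95.6)"
```

```text
time: 34.57
position: [0.5817, -0.3638, 0.0434]
tool_rot: [0.99, 0.143, 0.001, 0.001]
ft_force: [0.0, -0.3, 0.4]
grip_width: 0.034
grip_force: 0.0
time: 34.98
position: [0.5817, -0.3639, 0.0431]
tool_rot: [0.99, 0.143, 0.001, 0.001]
ft_force: [0.3, -1.2, 2.4]
grip_width: 0.0134
grip_force: 30.0
time: 35.4
position: [0.5792, -0.3615, 0.0801]
tool_rot: [0.99, 0.143, -0.002, -0.003]
ft_force: [0.0, 0.7, -2.0]
grip_width: 0.0141
grip_force: 30.0
time: 35.82
position: [0.5811, -0.3631, 0.1727]
tool_rot: [0.99, 0.143, 0.0, 0.0]
ft_force: [0.8, -0.2, -1.9]
grip_width: 0.0137
grip_force: 30.0
[321.0, 176.3] 191 [43.5 -0.2 25.8]
[320.9, 206.3] 170 [28.1 -0.2 25.9]
shift [  32.1 -265.1    1.6] closing yaw now -73.6 tilt [-0.0025  0.0023 -1.    ] pos [ 0.5801 -0.3623  0.1709]
turn about tool z 10.8
```

Offset is −2.2 mm, so I'll aim the TCP at (0.5375,−0.099).

```bash
python3 -m crank '[5,-40,0,0,0,2,220,10,-80,0,0,0,5,220,15,-120,0,0,0,8,220,18,-160,0,0,0,10.8,220,22,-195,0,0,0,10.8,220]' >/dev/null; python3 -m crank '[0,-35,0,0,0,0,220,0,-65,0,0,0,0,220,0,-65,0,0,0,0,220,0,-65,0,0,0,0,220,0,-65,0,0,0,0,220]'>/dev/null; python3 -m crank '[0,0,0,0,0,0,220,0,0,0,0,0,0,220,0,0,0,0,0,0,220,0,0,0,0,0,0,220,0,0,0,0,0,0,220]' ; python3 -c "
from h import *
shift((.5375,-.099,.057),95.6)"
```

```text
time: 37.12
position: [0.5408, -0.106, 0.1723]
tool_rot: [0.999, 0.048, -0.0, 0.0]
ft_force: [0.0, 0.7, -1.9]
grip_width: 0.0138
grip_force: 30.0
shift [ -2.7  -7.3 115.3] closing yaw now -84.46 tilt [-0. -0. -1.] pos [ 0.5408 -0.106   0.1723]
turn about tool z -0.06
```

```bash
python3 -m crank '[-3,-7,0,0,0,0,220,-3,-7,40,0,0,0,220,-3,-7,75,0,0,0,220,-3,-7,95,0,0,0,220,-3,-7,98,0,0,0,220]' >/dev/null; python3 -m crank '[0,0,3,0,0,0,220,0,0,6,0,0,0,220,0,0,9,0,0,0,220,0,0,12,0,0,0,220,0,0,15,0,0,0,220]';python3 -m crank '[0,0,1,0,0,0,220,0,0,2,0,0,0,220,0,0,3,0,0,0,220,0,0,4,0,0,0,220,0,0,4,0,0,0,220]'; python3 -m crank '[0,0,1,0,0,0,220,0,0,1,0,0,0,220,0,0,1,0,0,0,220,0,0,1,0,0,0,150,0,0,1,0,0,0,150]';python3 -m crank '[0,0,0,0,0,0,150,0,0,0,0,0,0,150,0,0,0,0,0,0,150,0,0,0,0,0,0,150,0,0,0,0,0,0,150]';  python3 -m crank '[0,0,-40,0,0,0,150,0,0,-80,0,0,0,150,0,0,-120,0,0,0,150,-40,0,-140,0,0,0,150,-80,-20,-160,0,0,0,150]' >/dev/null;python3 -m crank '[-40,-20,-10,0,0,0,150,-40,-20,-10,0,0,0,150,-40,-20,-10,0,0,0,150,-40,-20,-10,0,0,0,150,-40,-20,-10,0,0,0,150]'; python3 -m crank '[0,0,0,0,0,0,0,0,0,0,0,0,0,0,0,0,0,0,0,0,0,0,0,0,0,0,0,0,0,0,0,0,0,0,0]'
python3 - <<'E'
from h import *
im,K,T=cam("wrist","w6"); np.savez("w6.npz",im=im,K=K,T=T)
print(robot.get_obs()["position"])
E
```

```text
time: 37.95
position: [0.538, -0.099, 0.0603]
tool_rot: [0.999, 0.049, 0.001, 0.001]
ft_force: [-0.6, 0.5, -2.0]
grip_width: 0.0133
grip_force: 30.0
time: 38.37
position: [0.5371, -0.0987, 0.0552]
tool_rot: [0.999, 0.049, -0.0, -0.0]
ft_force: [0.1, 0.4, -1.8]
grip_width: 0.0138
grip_force: 30.0
time: 38.78
position: [0.5375, -0.0988, 0.0544]
tool_rot: [0.999, 0.049, 0.0, 0.0]
ft_force: [-0.0, -0.2, 0.8]
grip_width: 0.0205
grip_force: 0.0
time: 39.2
position: [0.5372, -0.0987, 0.0542]
tool_rot: [0.999, 0.049, -0.0, -0.0]
ft_force: [-0.2, -0.0, 0.0]
grip_width: 0.0355
grip_force: 0.0
time: 40.03
position: [0.4243, -0.0745, 0.2203]
tool_rot: [0.999, 0.049, 0.001, 0.001]
ft_force: [0.2, 0.8, -0.0]
grip_width: 0.0355
grip_force: 0.0
time: 40.45
position: [0.4227, -0.0737, 0.2199]
tool_rot: [0.999, 0.049, -0.0, -0.0]
ft_force: [0.5, -0.4, -0.2]
grip_width: 0.0617
grip_force: 0.0
[ 0.42262834 -0.07367929  0.21995079]
```

View pics/w6.png

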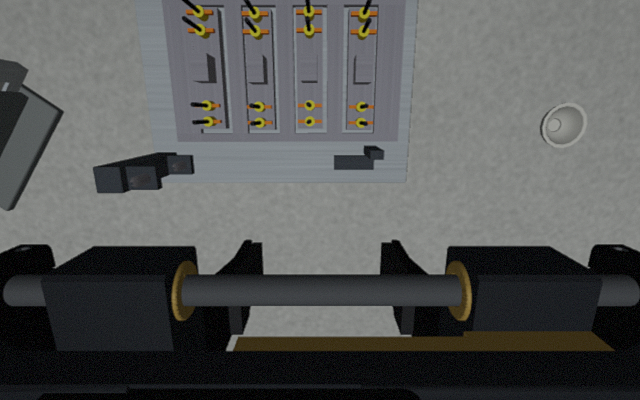

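All four strips sit in their slots, with near hubs at rows 105 and 122. I'll check their centres numerically and get a coarse door position from the fixed cameras.

Run:
```python
from h import *
d=np.load("w6.npz");im,K,T=d["im"],d["K"],d["T"]
th=np.radians(5.6);M=np.array([[np.cos(th),-np.sin(th)],[np.sin(th),np.cos(th)]]);o=np.array([.5303,-.0288])
f=lambda q:((q[:2]-o)@M*1000).round(1)
m=cv2.inRange(cv2.cvtColor(im,cv2.COLOR_RGB2HSV),(24,150,100),(32,255,255))>0; m[160:]=0
for p,a in blobs(m,8)[0]: print(p,a,f(plane(p,K,T,.0305)))
print("tab",[f(plane(p,K,T,.02)) for p in [(177,141),(397,141)]])
im,K,T=cam("scene"); P=[plane(p,K,T,.13) for p in [(379,135),(380.6,177)]]; print("scene door top ends",P,np.linalg.norm(P[0]-P[1]))
im,K,T=cam("side"); P=[plane(p,K,T,.13) for p in [(279,155),(322,168)]]; print("side",P,np.linalg.norm(P[0]-P[1]))
```

```text
[198.8, 11.5] 73 [46.7 73.2]
[254.5, 13.2] 70 [45.4 25. ]
[308.7, 11.6] 68 [ 46.7 -22.1]
[363.6, 13.6] 74 [ 45.1 -69.8]
[200.3, 29.9] 65 [32.3 73.3]
[308.7, 30.5] 66 [ 31.8 -22. ]
[255.4, 31.7] 66 [30.8 24.9]
[363.1, 31.8] 66 [ 30.8 -69.8]
[207.4, 105.2] 52 [-31.1  72.7]
[309.9, 105.5] 53 [-31.3 -22.5]
[259.7, 106.5] 54 [-32.2  24.2]
[359.8, 106.6] 51 [-32.2 -68.9]
[208.7, 120.9] 54 [-45.2  72.7]
[309.8, 120.8] 52 [-45.  -22.3]
[260.5, 121.9] 54 [-46.1  24.1]
[359.3, 122.0] 49 [-46.1 -68.8]
tab [array([-64.6, 109.1]), array([ -64.4, -107.7])]
scene door top ends [array([0.36219172, 0.31450985, 0.13      ]), array([0.51345283, 0.22381302, 0.13      ])] 0.17636846612523108
side [array([0.36597873, 0.3060594 , 0.13      ]), array([0.51490163, 0.19688241, 0.13      ])] 0.18465547715067218
```

```bash
python3 - <<'E'
from h import *
d=np.load("w6.npz");im,K,T=d["im"],d["K"],d["T"]
th=np.radians(5.6);M=np.array([[np.cos(th),-np.sin(th)],[np.sin(th),np.cos(th)]]);o=np.array([.5303,-.0288])
g=im.max(2)
for y in (73,24.6,-22.2,-69.2):
    b=M@np.array([-.0316,y/1000])+o; tip=proj((*b,.074),K,T); hub=proj((*b,.0305),K,T)
    x0,x1=sorted([tip[0],hub[0]]); r=int(round(hub[1])); 
    sub=g[r-7:r+8,int(x0)-10:int(x1)+10]; ys,xs=np.nonzero(sub<45)
    print(y,"hub",hub.round(1),"tip exp",tip.round(1),"dark cols",xs.min()+int(x0)-10,xs.max()+int(x0)-10,"rows",ys.min()+r-7,ys.max()+r-7)
E
python3 -m crank '[15,-35,-40,0,0,0,0,30,-70,-80,0,0,0,0,45,-105,-80,0,0,0,0,60,-140,-80,0,0,0,0,75,-175,-80,0,0,0,0]' >/dev/null
python3 -m crank '[5,-30,0,0,0,-7,0,10,-60,0,0,0,-14,0,20,-90,0,0,0,-21,0,20,-125,0,0,0,-28,0,20,-125,0,0,0,-35,0]' >/dev/null
python3 -m crank '[0,0,0,0,0,-7,0,0,0,0,0,0,-14,0,0,0,0,0,0,-21,0,0,0,0,0,0,-28,0,0,0,0,0,0,-35,0]' >/dev/null
python3 -m crank '[0,0,0,0,0,-7,0,0,0,0,0,0,-14,0,0,0,0,0,0,-21,0,0,0,0,0,0,-28,0,0,0,0,0,0,-35,0]' >/dev/null
python3 -m crank '[0,0,0,0,0,-7,0,0,0,0,0,0,-14,0,0,0,0,0,0,-21,0,0,0,0,0,0,-28,0,0,0,0,0,0,-35,0]' >/dev/null
python3 -m crank '[0,0,0,0,0,0,0,0,0,0,0,0,0,0,0,0,0,0,0,0,0,0,0,0,0,0,0,0,0,0,0,0,0,0,0]'
python3 - <<'E'
from h import *
shift((.49,.238,.3),59)
im,K,T=cam("wrist","w7"); np.savez("w7.npz",im=im,K=K,T=T)
E
```

```text
73 hub [207.1 105.8] tip exp [189.4 104.4] dark cols 191 207 rows 103 106
24.6 hub [259.2 105.8] tip exp [249.6 104.5] dark cols 250 259 rows 104 107
-22.2 hub [309.6 105.9] tip exp [307.7 104.5] dark cols 307 310 rows 103 106
-69.2 hub [360.2 105.9] tip exp [366.2 104.6] dark cols 361 367 rows 105 107
time: 43.1
position: [0.4846, 0.2242, 0.2999]
tool_rot: [0.296, 0.955, 0.0, 0.0]
ft_force: [-0.2, 0.6, -0.7]
grip_width: 0.0868
grip_force: 0.0
shift [ 3.4 14.4 -0.1] closing yaw now 55.53 tilt [ 0.  0. -1.] pos [0.4846 0.2242 0.2999]
turn about tool z -3.47
```

View pics/w7.png

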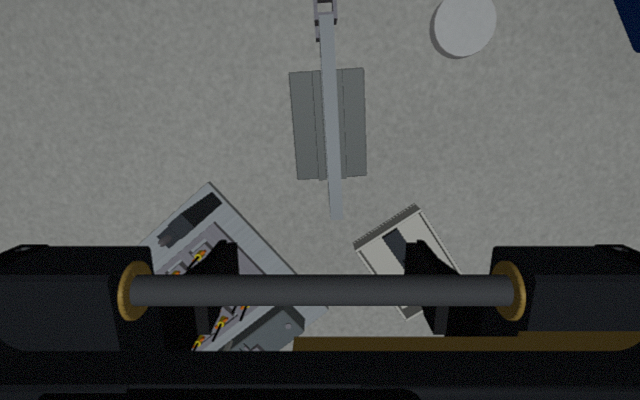

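The door's top edge runs from (325,14) at the knuckle end to (336,218), with knuckles at (326,5–30), in the rack at (290–366, 70–180); the yellow decoy is out of view. It matches by being grey, rack-held and 176 mm long. I'll extract the edge numerically.

Run:
```python
from h import *
d=np.load("w7.npz");im,K,T=d["im"],d["K"],d["T"]
g=cv2.cvtColor(im,cv2.COLOR_RGB2GRAY).astype(int)
for r in (10,14,20,40,70,100,120,150,175,190,200,205,210,214,217,220,223): print(r,g[r,308:352:1].tolist() if r in(40,100,150,200) else g[r,320:346:2].tolist())
print(im[120,326],im[200,334])
```

```text
10 [122, 127, 127, 124, 127, 129, 67, 101, 103, 127, 122, 122, 123]
14 [101, 104, 106, 108, 111, 115, 116, 101, 101, 125, 128, 131, 128]
20 [122, 120, 122, 118, 120, 121, 122, 45, 60, 126, 120, 119, 121]
40 [128, 125, 126, 124, 126, 128, 130, 114, 44, 34, 32, 60, 102, 124, 122, 125, 121, 122, 120, 121, 120, 119, 120, 119, 122, 120, 126, 131, 131, 128, 126, 128, 128, 125, 124, 122, 124, 121, 121, 123, 127, 126, 127, 125]
70 [95, 112, 122, 123, 123, 122, 123, 121, 102, 94, 93, 80, 92]
100 [93, 96, 93, 94, 88, 76, 87, 94, 94, 98, 96, 94, 93, 90, 94, 111, 125, 123, 124, 122, 124, 124, 125, 125, 124, 125, 125, 125, 121, 111, 94, 95, 94, 97, 91, 85, 97, 95, 94, 93, 94, 95, 96, 93]
120 [98, 79, 106, 126, 124, 126, 126, 123, 128, 112, 93, 95, 86]
150 [94, 89, 92, 91, 96, 90, 91, 91, 88, 79, 90, 91, 93, 93, 94, 87, 87, 90, 103, 128, 129, 127, 128, 125, 125, 127, 125, 125, 127, 127, 128, 122, 98, 89, 93, 94, 92, 91, 94, 92, 94, 94, 92, 90]
175 [91, 90, 91, 80, 109, 126, 127, 125, 125, 126, 119, 90, 92]
190 [123, 128, 130, 129, 97, 125, 125, 121, 124, 125, 123, 123, 126]
200 [126, 126, 125, 125, 128, 127, 128, 126, 126, 125, 124, 128, 128, 125, 128, 133, 130, 126, 123, 121, 113, 101, 121, 126, 120, 122, 122, 123, 124, 123, 124, 124, 121, 123, 125, 123, 125, 127, 127, 127, 127, 127, 125, 123]
205 [128, 123, 120, 125, 121, 122, 120, 121, 123, 123, 122, 122, 127]
210 [128, 123, 123, 126, 122, 111, 121, 122, 122, 123, 122, 123, 127]
214 [121, 121, 126, 125, 125, 124, 121, 121, 121, 121, 120, 120, 123]
217 [121, 123, 125, 123, 124, 120, 122, 119, 119, 121, 120, 120, 124]
220 [119, 122, 123, 118, 122, 123, 123, 123, 125, 124, 122, 126, 128]
223 [125, 128, 129, 124, 122, 124, 129, 122, 119, 125, 123, 121, 122]
[122 127 132] [117 123 127]
```

Run:
```python
from h import *
d=np.load("w7.npz");im,K,T=d["im"].astype(int),d["K"],d["T"]
c=lambda r:328.3+(r-70)*.0588
for r in list(range(0,20,2))+list(range(200,228,2)):
    k=int(round(c(r))); q=im[r,k-5:k+6].mean(0); print(r,(q[2]-q[0]).round(1),q.mean().round(0),end=" | ")
print()
A,B=plane((c(13),13),K,T,.13),plane((c(219),219),K,T,.13); print(A,B,np.linalg.norm(A-B),(A+B)/2,"door x-axis yaw",np.degrees(np.arctan2(*(A-B)[1::-1]))-90)
```

```text
0 0.6 39.0 | 2 0.3 59.0 | 4 -0.1 126.0 | 6 -0.5 123.0 | 8 -0.7 124.0 | 10 -1.1 125.0 | 12 5.9 104.0 | 14 7.9 108.0 | 16 9.9 121.0 | 18 9.7 120.0 | 200 10.0 124.0 | 202 10.5 124.0 | 204 9.5 122.0 | 206 9.4 123.0 | 208 10.1 122.0 | 210 9.6 122.0 | 212 9.0 122.0 | 214 9.6 121.0 | 216 9.5 121.0 | 218 10.1 121.0 | 220 -0.2 123.0 | 222 -0.6 122.0 | 224 -0.6 123.0 | 226 -0.7 124.0 | 
[0.35946553 0.31427299 0.13      ] [0.51151689 0.22469146 0.13      ] 0.17647794818696597 [0.43549121 0.26948223 0.13      ] door x-axis yaw 59.495399455661584
```

The door is confirmed: 176.5 mm long, centre (0.4355,0.2695), yaw 59.5°. Before lifting it, one more numeric check that strip A is flat.

Run:
```python
from h import *
d=np.load("w6.npz");im,K,T=d["im"],d["K"],d["T"]
g=im.max(2).astype(int)
for r in (105,106,121,122):
  print(r,"A",g[r,184:212].tolist(),"B",g[r,245:263].tolist())
o=robot.get_obs()
# side-view lean: rod base/tip
im,K,T=cam("side")
g=im.max(2).astype(int); th=np.radians(5.6);M=np.array([[np.cos(th),-np.sin(th)],[np.sin(th),np.cos(th)]]);oo=np.array([.5303,-.0288])
for y in (.0715,.0242):
  for x in (-.046,.0455):
    b=M@np.array([x,y])+oo
    t=proj((*b,.074),K,T); h=proj((*b,.0305),K,T); print(y,x,"tip exp",t.round(1),"hub",h.round(1)); 
    for r in range(int(t[1])-4,int(h[1])+2,2): 
        c=int(round(t[0]+(h[0]-t[0])*(r-t[1])/(h[1]-t[1]))); print("  ",r,g[r,c-4:c+5].tolist())
```

```text
105 A [121, 117, 118, 119, 119, 121, 102, 43, 30, 19, 15, 7, 1, 0, 0, 0, 1, 0, 12, 0, 4, 6, 0, 39, 116, 164, 157, 140] B [116, 111, 139, 144, 70, 29, 30, 32, 10, 0, 14, 19, 22, 43, 89, 137, 165, 163]
106 A [116, 121, 118, 118, 120, 124, 115, 89, 69, 50, 46, 55, 49, 34, 33, 39, 35, 23, 32, 37, 26, 12, 13, 59, 125, 166, 159, 140] B [122, 120, 151, 153, 95, 31, 23, 26, 15, 10, 8, 0, 5, 11, 29, 113, 165, 166]
121 A [120, 118, 118, 116, 119, 118, 120, 111, 60, 26, 30, 27, 12, 5, 8, 4, 7, 0, 9, 2, 0, 1, 0, 0, 29, 112, 165, 164] B [125, 117, 122, 156, 160, 146, 98, 76, 62, 61, 85, 84, 66, 60, 51, 81, 136, 166]
122 A [118, 120, 117, 117, 118, 119, 120, 114, 67, 23, 11, 22, 9, 10, 8, 0, 0, 0, 0, 0, 6, 4, 13, 10, 46, 112, 164, 165] B [120, 120, 117, 154, 158, 111, 56, 33, 22, 18, 11, 8, 6, 11, 0, 41, 115, 165]
0.0715 -0.046 tip exp [312.6 207.3] hub [312.6 218.9]
   203 [185, 184, 184, 182, 184, 181, 183, 183, 184]
   205 [190, 187, 189, 186, 181, 182, 182, 183, 187]
   207 [184, 185, 187, 186, 177, 165, 182, 183, 175]
   209 [187, 187, 185, 165, 100, 131, 185, 185, 157]
   211 [182, 180, 179,
[... 1084 characters left out ...]
, 130, 119, 107, 67, 113, 129, 119, 88]
   223 [116, 118, 112, 98, 56, 89, 99, 99, 84]
   225 [141, 90, 113, 124, 85, 111, 79, 97, 151]
   227 [152, 154, 148, 145, 166, 156, 86, 69, 147]
0.0242 0.0455 tip exp [344.8 213.5] hub [344.1 225.3]
   209 [134, 101, 179, 180, 180, 182, 184, 182, 167]
   211 [115, 100, 177, 178, 176, 173, 177, 175, 159]
   213 [126, 106, 170, 173, 179, 178, 177, 177, 158]
   215 [75, 121, 142, 95, 102, 179, 179, 178, 159]
   217 [109, 150, 135, 100, 101, 171, 179, 181, 174]
   219 [51, 102, 125, 121, 62, 90, 153, 173, 181]
   221 [50, 96, 108, 99, 59, 99, 148, 162, 182]
   223 [84, 133, 96, 84, 89, 150, 157, 133, 91]
   225 [162, 158, 131, 71, 131, 205, 136, 128, 65]
```

Strip A's rods lean about 2°, which is suspicious. I'll regrasp it and re-seat it a few mm toward −y before the door. A half-turned grasp (closing yaw 95.6°) is nearest.

```bash
python3 -m crank '[0,0,0,0,0,-7,150,0,0,0,0,0,-14,150,0,0,0,0,0,-21,150,0,0,0,0,0,-28,150,0,0,0,0,0,-35,150]' >/dev/null
python3 -m crank '[0,0,0,0,0,-5,150,0,0,0,0,0,-5,150,0,0,0,0,0,-5,150,0,0,0,0,0,-5,150,0,0,0,0,0,-5,150]' >/dev/null
python3 -c "
from h import *
shift((.5215,.0404,.15),95.6)"
```

```text
shift [ -19.1 -186.5  149.8] closing yaw now 95.52 tilt [-1.e-04 -0.e+00 -1.e+00] pos [0.4846 0.2242 0.2998]
turn about tool z -0.08
```

```bash
python3 -m crank '[-4,-38,0,0,0,0,150,-8,-76,0,0,0,0,150,-12,-114,30,0,0,0,150,-16,-150,60,0,0,0,150,-19,-187,90,0,0,0,150]' >/dev/null
python3 -m crank '[0,0,35,0,0,0,150,0,0,60,0,0,0,150,0,0,60,0,0,0,150,0,0,60,0,0,0,150,0,0,60,0,0,0,150]' >/dev/null
python3 -c "
from h import *
shift((.5215,.0404,.057),95.6)"
```

```text
shift [  0.3 -13.7 105.6] closing yaw now 95.61 tilt [ 2.2e-03 -2.0e-04 -1.0e+00] pos [0.5202 0.0541 0.1626]
turn about tool z 0.01
```

```bash
python3 -m crank '[0,-13.5,0,0,0,0,150,0,-13.5,40,0,0,0,150,0,-13.5,75,0,0,0,150,0,-13.5,95,0,0,0,150,0,-13.5,95,0,0,0,150]' 30 >/dev/null
python3 -m crank '[0,0,5,0,0,0,150,0,0,8,0,0,0,150,0,0,8,0,0,0,150,0,0,8,0,0,0,150,0,0,8,0,0,0,150]'
python3 -m crank '[0,0,0,0,0,0,220,0,0,0,0,0,0,220,0,0,0,0,0,0,220,0,0,0,0,0,0,220,0,0,0,0,0,0,220]' >/dev/null
python3 -m crank '[0,0,0,0,0,0,220,0,0,0,0,0,0,220,0,0,0,0,0,0,220,0,0,0,0,0,0,220,0,0,0,0,0,0,220]'
python3 -m crank '[0,0,-10,0,0,0,220,0,0,-20,0,0,0,220,0,0,-20,0,0,0,220,0,0,-20,0,0,0,220,0,0,-20,0,0,0,220]'; python3 -c "
from h import *
shift((.5228,.0375,.07),95.6)"
```

```text
time: 45.7
position: [0.5214, 0.0405, 0.0597]
tool_rot: [-0.049, 0.999, -0.0, 0.001]
ft_force: [-0.2, -0.2, 0.4]
grip_width: 0.0358
grip_force: 0.0
time: 46.53
position: [0.5205, 0.0404, 0.0584]
tool_rot: [-0.049, 0.999, -0.0, 0.0]
ft_force: [0.4, -0.1, 0.1]
grip_width: 0.0137
grip_force: 30.0
time: 46.95
position: [0.5206, 0.0405, 0.0788]
tool_rot: [-0.049, 0.999, -0.0, 0.0]
ft_force: [0.9, 0.7, -1.2]
grip_width: 0.0139
grip_force: 30.0
shift [-1.9 -3.2  8.8] closing yaw now 95.6 tilt [ 6.e-04 -1.e-04 -1.e+00] pos [0.5206 0.0405 0.0788]
turn about tool z 0.0
```

```bash
python3 -m crank '[0,-3,0,0,0,0,220,0,-3,5,0,0,0,220,0,-3,10,0,0,0,220,0,-3,14,0,0,0,220,0,-3,17,0,0,0,220]'
python3 -m crank '[0,0,1,0,0,0,220,0,0,2,0,0,0,220,0,0,4,0,0,0,220,0,0,5,0,0,0,220,0,0,5,0,0,0,220]'; python3 -m crank '[0,0,0,0,0,0,220,0,0,0.5,0,0,0,220,0,0,1,0,0,0,220,0,0,1,0,0,0,220,0,0,1,0,0,0,220]'
```

```text
time: 47.37
position: [0.5203, 0.0375, 0.0604]
tool_rot: [-0.049, 0.999, 0.0, -0.001]
ft_force: [-1.4, 0.0, -0.8]
grip_width: 0.0138
grip_force: 30.0
time: 47.78
position: [0.5207, 0.0375, 0.0583]
tool_rot: [-0.049, 0.999, -0.0, 0.0]
ft_force: [-3.0, -0.7, 14.5]
grip_width: 0.0138
grip_force: 30.0
time: 48.2
position: [0.5207, 0.0375, 0.0583]
tool_rot: [-0.049, 0.999, -0.0, 0.001]
ft_force: [-5.1, -0.6, 21.9]
grip_width: 0.0135
grip_force: 30.0
```

```bash
python3 -m crank '[0,0,-1,0,0,0,150,0,0,-1,0,0,0,150,0,0,-1,0,0,0,150,0,0,-1,0,0,0,150,0,0,-1,0,0,0,150]';  python3 -m crank '[0,0,-40,0,0,0,150,0,0,-80,0,0,0,150,0,0,-120,0,0,0,150,-40,-20,-140,0,0,0,150,-80,-30,-160,0,0,0,150]' >/dev/null;python3 -m crank '[-40,-10,-10,0,0,0,150,-60,-10,-10,0,0,0,150,-60,-10,-10,0,0,0,150,-60,-10,-10,0,0,0,150,-60,-10,-10,0,0,0,150]'>/dev/null; python3 -m crank '[0,0,0,0,0,0,0,0,0,0,0,0,0,0,0,0,0,0,0,0,0,0,0,0,0,0,0,0,0,0,0,0,0,0,0]'
cat > chk.py <<'E'
from h import *
im,K,T=cam("wrist"); np.savez("w8.npz",im=im,K=K,T=T); cv2.imwrite("pics/w8.png",im[:,:,::-1])
th=np.radians(5.6);M=np.array([[np.cos(th),-np.sin(th)],[np.sin(th),np.cos(th)]]);o=np.array([.5303,-.0288])
f=lambda q:((q[:2]-o)@M*1000).round(1)
g=im.max(2).astype(int)
m=cv2.inRange(cv2.cvtColor(im,cv2.COLOR_RGB2HSV),(24,150,100),(32,255,255))>0; m[245:]=0
for p,a in blobs(m,8)[0]:
    # dark rod component from hub: farthest dark pixel in direction of expected tip
    b=plane(p,K,T,.0305); t=proj((b[0],b[1],.074),K,T); v=t-p; L=np.linalg.norm(v); 
    dk=(g<70).astype(np.uint8); n,l=cv2.connectedComponents(dk[:240]); 
    ys,xs=np.nonzero(dk[:240]); Q=np.c_[xs,ys]-p; s=Q@v/L; c=np.abs(Q@[-v[1],v[0]])/L; k=(c<3.5)&(s>-3)&(s<L+6)
    q=Q[k][s[k]>s[k].max()-1].mean(0)+p if k.any() else [0,0]
    print(p,a,f(b),"tip exp",t.round(1),"seen",np.round(q,1))
E
python3 chk.py
```

```text
time: 48.62
position: [0.5207, 0.0375, 0.0561]
tool_rot: [-0.049, 0.999, 0.0, -0.0]
ft_force: [-0.1, 0.8, 0.4]
grip_width: 0.0338
grip_force: 0.0
time: 49.87
position: [0.6537, 0.0132, 0.2216]
tool_rot: [-0.049, 0.999, -0.0, -0.0]
ft_force: [-0.3, 0.3, -0.0]
grip_width: 0.0611
grip_force: 0.0
[204.0, 10.7] 71 [-34.  -71.2] tip exp [184.5  -6.7] seen [189.5   0. ]
[259.0, 12.9] 64 [-32.3 -23.4] tip exp [248.7  -4.1] seen [249.5   0. ]
[312.9, 11.6] 69 [-33.4  23.7] tip exp [311.5  -5.6] seen [3.117e+02 2.000e-01]
[364.7, 12.7] 70 [-32.5  68.9] tip exp [372.   -4.3] seen [371.   0.]
[210.6, 87.7] 60 [ 29.4 -70.9] tip exp [193.3  83.5] seen [194.5  84. ]
[263.3, 89.7] 58 [ 31.1 -22.5] tip exp [254.3  85.8] seen [253.5  85. ]
[313.8, 88.8] 55 [30.2 24.1] tip exp [312.7  84.7] seen [311.8  83.2]
[361.4, 89.5] 56 [30.8 68. ] tip exp [367.7  85.6] seen [368.5  85. ]
[212.1, 104.1] 52 [ 43.8 -70.8] tip exp [195.3 102.5] seen [196.2 101.8]
[264.0, 105.6] 56 [ 45.1 -22.4] tip exp [255.2 104.2] seen [254.7 103.7]
[313.7, 104.2] 51 [43.8 24. ] tip exp [312.6 102.6] seen [311.3 102.3]
[361.0, 105.2] 50 [44.7 68.1] tip exp [367.2 103.7] seen [367.5 103. ]
```

All four strips are flat and centred within about 3 mm; the lean was a viewing bias, since it swapped sides with the view. Now the door.

```bash
python3 -m crank '[0,0,-60,0,0,7,0,30,40,-60,0,0,14,0,60,75,-60,0,0,21,0,90,110,-60,0,0,28,0,120,140,-60,0,0,35,0]' 30 >/dev/null;  python3 -m crank '[0,0,0,0,0,1,0,0,0,0,0,0,1,0,0,0,0,0,0,1,0,0,0,0,0,0,1,0,0,0,0,0,0,1,0]'
python3 -c "
from h import *
shift((.4355,.2695,.126),59.5)"
```

```text
time: 50.75
position: [0.5377, 0.1264, 0.2813]
tool_rot: [0.263, 0.965, 0.0, 0.0]
ft_force: [0.0, 0.3, 0.2]
grip_width: 0.0872
grip_force: 0.0
shift [160.8  71.5 155.2] closing yaw now 59.55 tilt [ 8.e-04 -2.e-04 -1.e+00] pos [0.5377 0.1264 0.2813]
turn about tool z 0.05
```

```bash
python3 -m crank '[35,16,0,0,0,0,120,70,32,0,0,0,0,120,105,48,0,0,0,0,120,140,64,0,0,0,0,120,161,71.5,0,0,0,0,120]' >/dev/null; python3 -m crank '[0,0,0,0,0,0,120,0,0,30,0,0,0,120,0,0,60,0,0,0,120,0,0,80,0,0,0,120,0,0,80,0,0,0,120]';
python3 -c "
from h import *
shift((.4355,.2695,.126),59.5)"
```

```text
time: 51.58
position: [0.4326, 0.2685, 0.1975]
tool_rot: [0.263, 0.965, -0.003, -0.003]
ft_force: [-0.7, -0.1, -0.3]
grip_width: 0.0464
grip_force: 0.0
shift [-2.4  2.8 71.5] closing yaw now 59.53 tilt [-0.0078 -0.0033 -1.    ] pos [0.4326 0.2685 0.1975]
turn about tool z 0.03
```

```bash
python3 -m crank '[0,0,0,0,0,0,120,0,0,20,0,0,0,120,0,0,50,0,0,0,120,0,0,72,0,0,0,120,0,0,72,0,0,0,120]' >/dev/null; python3 -m crank '[0,0,0,0,0,0,120,0,0,0,0,0,0,120,0,0,0,0,0,0,120,0,0,0,0,0,0,190,0,0,0,0,0,0,190]'; python3 -m crank '[0,0,0,0,0,0,190,0,0,0,0,0,0,190,0,0,0,0,0,0,230,0,0,0,0,0,0,230,0,0,0,0,0,0,230]' 45; python3 -m crank '[0,0,0,0,0,0,230,0,0,0,0,0,0,230,0,0,0,0,0,0,230,0,0,0,0,0,0,230,0,0,0,0,0,0,230]' 45
```

```text
time: 52.42
position: [0.4345, 0.2708, 0.1307]
tool_rot: [0.262, 0.965, 0.001, 0.001]
ft_force: [0.1, 0.2, 0.3]
grip_width: 0.0392
grip_force: 0.0
time: 52.83
position: [0.4336, 0.2705, 0.1293]
tool_rot: [0.262, 0.965, -0.0, -0.0]
ft_force: [0.2, 0.3, 0.8]
grip_width: 0.0123
grip_force: 4.3
time: 53.25
position: [0.4336, 0.2704, 0.1293]
tool_rot: [0.262, 0.965, -0.0, -0.0]
ft_force: [-0.7, -0.0, 1.1]
grip_width: 0.0115
grip_force: 45.0
```

Gripped the door at a TCP height of 0.129. Lift it straight out of the rack.

```bash
python3 -m crank '[0,0,-5,0,0,0,230,0,0,-15,0,0,0,230,0,0,-30,0,0,0,230,0,0,-50,0,0,0,230,0,0,-70,0,0,0,230]'; python3 -m crank '[0,0,-25,0,0,0,230,0,0,-50,0,0,0,230,0,0,-75,0,0,0,230,0,0,-100,0,0,0,230,0,0,-102,0,0,0,230]'; python3 -m crank '[0,0,0,0,0,5,230,0,0,0,0,0,10,230,0,0,0,0,0,15,230,0,0,0,0,0,20,230,0,0,0,0,0,25,230]';  python3 -m crank '[0,0,0,0,0,5,230,0,0,0,0,0,10,230,0,0,0,0,0,15,230,0,0,0,0,0,20,230,0,0,0,0,0,25,230]';  python3 -m crank '[0,0,0,0,0,3.9,230,0,0,0,0,0,3.9,230,0,0,0,0,0,3.9,230,0,0,0,0,0,3.9,230,0,0,0,0,0,3.9,230]';python3 -c "
from h import *
shift((.386,-.043,.3),5.6)"
```

```text
time: 53.67
position: [0.4331, 0.2703, 0.2001]
tool_rot: [0.262, 0.965, -0.0, -0.001]
ft_force: [1.2, 0.3, -3.2]
grip_width: 0.0115
grip_force: 45.0
time: 54.08
position: [0.4359, 0.2714, 0.3064]
tool_rot: [0.262, 0.965, 0.003, 0.004]
ft_force: [0.8, 0.0, -2.9]
grip_width: 0.0115
grip_force: 45.0
time: 54.5
position: [0.4327, 0.2701, 0.3]
tool_rot: [0.467, 0.884, -0.001, -0.001]
ft_force: [0.1, -1.5, -4.1]
grip_width: 0.012
grip_force: 45.0
time: 54.92
position: [0.4327, 0.2701, 0.2999]
tool_rot: [0.647, 0.762, -0.001, -0.001]
ft_force: [0.5, 0.1, -3.7]
grip_width: 0.0115
grip_force: 45.0
time: 55.33
position: [0.4335, 0.2704, 0.301]
tool_rot: [0.671, 0.742, -0.0, -0.0]
ft_force: [-0.2, 0.2, -3.9]
grip_width: 0.0119
grip_force: 45.0
shift [-307.   -78.7    1.1] closing yaw now 5.76 tilt [-7.e-04 -2.e-04 -1.e+00] pos [0.4335 0.2704 0.301 ]
turn about tool z 0.16
```

```bash
python3 -m crank '[-10,-10,0,0,0,0,230,-35,-30,0,0,0,0,230,-65,-50,0,0,0,0,230,-95,-70,0,0,0,0,230,-125,-79,0,0,0,0,230]'>/dev/null; python3 -m crank '[-30,0,0,0,0,0,230,-60,0,0,0,0,0,230,-90,0,0,0,0,0,230,-120,0,0,0,0,0,230,-150,0,0,0,0,0,230]'>/dev/null; python3 -m crank '[-20,0,0,0,0,0,230,-32,0,0,0,0,0,230,-32,0,0,0,0,0,230,-32,0,0,0,0,0,230,-32,0,0,0,0,0,230]'
python3 - <<'E'
from h import *
shift((.386,-.043,.3),5.6)
im,K,T=cam("wrist","w9"); np.savez("w9.npz",im=im,K=K,T=T)
E
```

```text
time: 56.58
position: [0.3852, -0.0422, 0.3013]
tool_rot: [0.671, 0.741, 0.0, -0.0]
ft_force: [-0.3, 0.8, -3.2]
grip_width: 0.0118
grip_force: 45.0
shift [-0.9  0.7  1.3] closing yaw now 5.72 tilt [-6.e-04  8.e-04 -1.e+00] pos [ 0.3852 -0.0422  0.3013]
turn about tool z 0.12
```

View pics/w9.png

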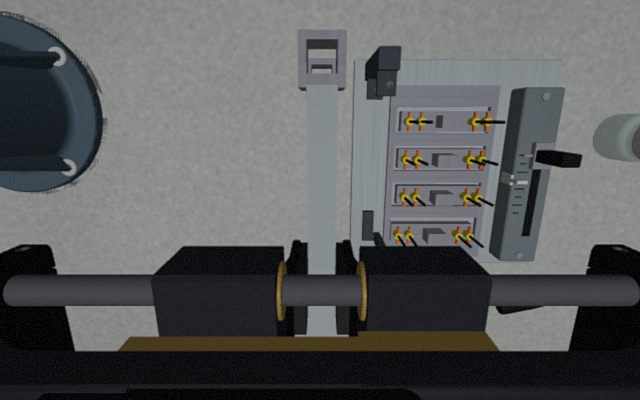

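The door hangs true in the grip: the upper knuckle is at (298–346, 30–90) with its hole centred near (323,56), and the hinge post is at (383,60). I'll descend to approach height in front of the pins.

```bash
python3 -m crank '[0,0,15,0,0,0,230,0,0,40,0,0,0,230,0,0,65,0,0,0,230,0,0,90,0,0,0,230,0,0,110,0,0,0,230]'>/dev/null; python3 -m crank '[0,0,10,0,0,0,230,0,0,20,0,0,0,230,0,0,20,0,0,0,230,0,0,20,0,0,0,230,0,0,20,0,0,0,230]';  python3 - <<'E'
from h import *
im,K,T=cam("wrist"); np.savez("w10.npz",im=im,K=K,T=T)
o=robot.get_obs(); M=R.from_quat(o["tool_rot"]).as_matrix()
for p in [(.439,.0631),(.4372,.061)]:
    for z in (.125,.055): print(p,z,"px",proj((*p,z),K,T).round(1),"tool",((M.T@(np.array([*p,z])-o["position"]))*1000).round(1))
d=np.load("w9.npz"); 
cv2.imwrite("pics/w10.png",cv2.resize(im[0:130,270:450],None,fx=4.4,fy=4.4,interpolation=cv2.INTER_CUBIC)[:,:,::-1])
E
```

```text
time: 57.47
position: [0.3861, -0.0425, 0.1719]
tool_rot: [0.671, 0.742, 0.0, 0.001]
ft_force: [0.3, -0.1, -3.9]
grip_width: 0.0117
grip_force: 45.0
(0.439, 0.0631) 0.125 px [447.4  61.8] tool [100.   63.   47.1]
(0.439, 0.0631) 0.055 px [411.5  76.8] tool [100.1  62.9 117.1]
(0.4372, 0.061) 0.125 px [443.1  65.8] tool [98.1 61.  47.1]
(0.4372, 0.061) 0.055 px [408.4  79.7] tool [ 98.2  60.9 117.1]
```

View pics/w10.png

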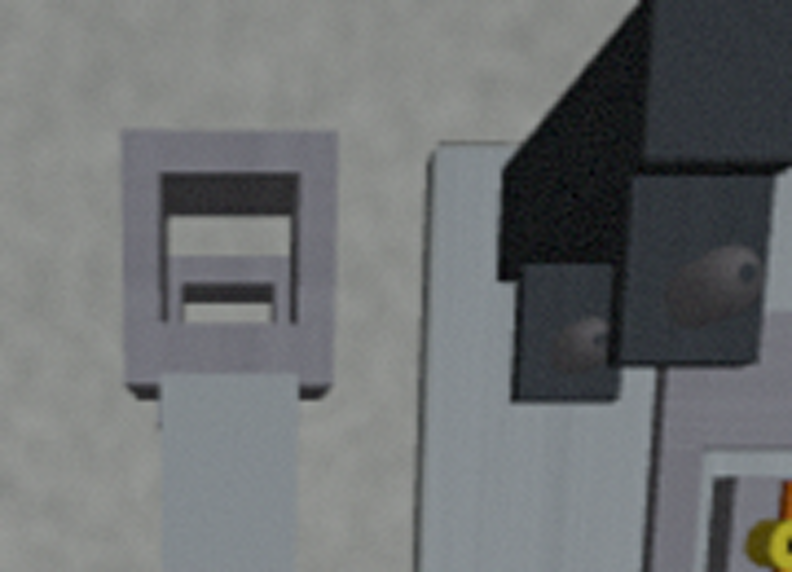

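The crop shows the upper pin tip at (747,271), the lower tip at (599,342), and the upper knuckle's hole centre at (230,250). I'll compute the remaining travel from this one view.

Run:
```python
from h import *
d=np.load("w10.npz"); K,T=d["K"],d["T"]
o=robot.get_obs(); M=R.from_quat(o["tool_rot"]).as_matrix()
t=lambda x,y,z: ((M.T@(plane((x/4.4+270,y/4.4),K,T,z)-o["position"]))*1000).round(1)
print("knuckle hole",t(230,247,.1596),"block",[t(*c,.1596) for c in [(122,130),(337,130),(131,385),(331,385)]])
print("low knuckle hole (z .0896)",t(230,300,.0896), [t(*c,.0896) for c in [(183,284),(273,284)]])
print("pins",t(747,271,.125),t(599,342,.055))
print("panel edges",t(162,375,.1726),t(299,375,.1726),t(162,570,.1726),t(298,570,.1726))
```

```text
knuckle hole [97.2 -0.5 12.4] block [array([107. , -10.4,  12.4]), array([107.1,   9.3,  12.4]), array([85.1, -9.9, 12.4]), array([85.1,  9.2, 12.4])]
low knuckle hole (z .0896) [101.4  -0.3  82.4] [array([103.4,  -6.8,  82.4]), array([103.4,   5.6,  82.4])]
pins [100.1  59.1  47.1] [ 99.5  59.2 117.1]
panel edges [84.9 -6.4 -0.6] [84.9  5.5 -0.6] [68.4 -6.6 -0.6] [68.4  5.6 -0.6]
```

```bash
python3 -m crank '[2.7,8,0,0,0,0,230,2.7,18,0,0,0,0,230,2.7,28,0,0,0,0,230,2.7,38,0,0,0,0,230,2.7,46,0,0,0,0,230]'; python3 -m crank '[0,4,0,0,0,0,230,0,8,0,0,0,0,230,0,11,0,0,0,0,230,0,13.5,0,0,0,0,230,0,13.5,0,0,0,0,230]'; python3 -m crank '[0,0,0,0,0,0,230,0,0,0,0,0,0,230,0,0,0,0,0,0,230,0,0,0,0,0,0,230,0,0,0,0,0,0,230]'
python3 - <<'E'
from h import *
im,K,T=cam("wrist"); np.savez("w11.npz",im=im,K=K,T=T); cv2.imwrite("pics/w11.png",im[:,:,::-1])
o=robot.get_obs(); M=R.from_quat(o["tool_rot"]).as_matrix(); P=o["position"]
shift((.4457,-.0365,.1393),5.6)
for x,y,z in [(97.2,-.5,P[2]*1000-125),(97.2,-.5,P[2]*1000-55)]:
    print(proj(P+M@np.array([x,y,z])/1000,K,T).round(1))
g=cv2.cvtColor(im,cv2.COLOR_RGB2GRAY).astype(int)
print(g[36:80:2,300:346:2])
E
```

```text
time: 57.93
position: [0.4334, -0.0357, 0.1717]
tool_rot: [0.671, 0.742, 0.0, 0.001]
ft_force: [-0.4, 0.1, -4.1]
grip_width: 0.0114
grip_force: 45.0
time: 58.35
position: [0.4449, -0.0343, 0.1713]
tool_rot: [0.671, 0.741, 0.0, 0.0]
ft_force: [0.6, 0.4, -3.7]
grip_width: 0.0116
grip_force: 45.0
time: 58.77
position: [0.4444, -0.0343, 0.1714]
tool_rot: [0.671, 0.741, -0.0, -0.0]
ft_force: [-0.5, -0.6, -2.6]
grip_width: 0.0116
grip_force: 45.0
shift [-2.3  1.1 32.1] closing yaw now 5.69 tilt [-1.e-04  0.e+00 -1.e+00] pos [ 0.4444 -0.0343  0.1714]
turn about tool z 0.09
[321.9  67.1]
[321.7  80.6]
[[118 121 118 120 115 120 116 115 119 117 117 114 114 114 116 117 122 118
  117 117 118 119 117]
 [119 121 121 121 117 121 123 120 121 121 118 119 118 115 120 121 123 123
  121 119 118 119 117]
 [117 118 118  76  43  45  44  48  43  45  50  49  42  45  50  50  43  50
   45  98 118 118 116]
 [114 112 117  80  47  49  48  54  49  46  47  48  47  47  44  44  49  50
   48 100 114 116 115]
 [117 117 119  80  48  46  47  46  47  46  47  51  45  47  48  51  49  51
   48  99 117 116 115]
 [118 118 117 
[... 935 characters left out ...]
 49 110 115 116 115]
 [119 118 123  81  53  54  53  58  61  71  83  63  53  72  78  64  54  57
   55 120 119 119 119]
 [119 121 123  96  54  54  51  52  57  69  74  60  54  74  71  63  52  58
   51 125 121 120 123]
 [121 120 124  95  50  53  55  55  54  62  69  70  71  64  66  61  56  55
   53 124 120 123 120]
 [116 119 115  91  53  56  50  55  55  56  65  62  61  65  58  55  53  57
   52 122 116 117 117]
 [118 120 121 120 116 116 117 117 118 117 117 114 115 113 116 120 123 120
  117 116 118 118 116]
 [119 120 122 117 117 117 120 118 115 119 117 115 117 115 116 116 121 120
  118 114 120 118 115]
 [119 121 120 120 120 118 119 117 118 117 119 114 114 116 116 119 123 122
  118 117 118 118 116]]
```

The upper pin tip now shows inside the hole at about (323.5,67); the hole axis at that height projects to (321.9,67.1), so a +0.8 mm correction along tool y. Lower it.

```bash
python3 -m crank '[0,0.8,0,0,0,0,230,0,0.8,3,0,0,0,230,0,0.8,6,0,0,0,230,0,0.8,9,0,0,0,230,0,0.8,12,0,0,0,230]'; python3 -m crank '[0,0,3,0,0,0,230,0,0,5,0,0,0,230,0,0,7,0,0,0,230,0,0,9,0,0,0,230,0,0,10,0,0,0,230]'
```

```text
time: 59.23
position: [0.4452, -0.0341, 0.1589]
tool_rot: [0.671, 0.741, -0.0, -0.0]
ft_force: [-0.5, -0.3, -3.9]
grip_width: 0.0119
grip_force: 45.0
time: 59.65
position: [0.4453, -0.0342, 0.1491]
tool_rot: [0.671, 0.741, -0.0, -0.0]
ft_force: [0.5, 0.7, -4.0]
grip_width: 0.0116
grip_force: 45.0
```

```bash
python3 -m crank '[0,0,2,0,0,0,230,0,0,4,0,0,0,230,0,0,6,0,0,0,230,0,0,8,0,0,0,230,0,0,8.5,0,0,0,230]'; python3 -m crank '[0,0,1,0,0,0,230,0,0,1.5,0,0,0,230,0,0,2,0,0,0,230,0,0,2.5,0,0,0,230,0,0,2.5,0,0,0,230]'
```

```text
time: 60.07
position: [0.4452, -0.0341, 0.1406]
tool_rot: [0.671, 0.741, -0.0, -0.0]
ft_force: [-0.7, 0.4, -3.9]
grip_width: 0.0116
grip_force: 45.0
time: 60.48
position: [0.4454, -0.0342, 0.1393]
tool_rot: [0.671, 0.741, 0.0, 0.0]
ft_force: [-1.3, 0.2, 6.6]
grip_width: 0.0117
grip_force: 45.0
```

Home: contact exactly at the predicted height. Release and rise.

```bash
python3 -m crank '[0,0,-1,0,0,0,120,0,0,-1,0,0,0,120,0,0,-1,0,0,0,120,0,0,-1,0,0,0,120,0,0,-1,0,0,0,120]'; python3 -m crank '[0,0,0,0,0,0,120,0,0,-10,0,0,0,120,0,0,-30,0,0,0,120,0,0,-60,0,0,0,120,0,0,-80,0,0,0,120]'; python3 -m crank '[0,0,-40,0,0,0,120,0,0,-40,0,0,0,120,0,0,-40,0,0,0,120,0,0,-40,0,0,0,120,0,0,-40,0,0,0,120]'
python3 - <<'E'
from h import *
im,K,T=cam("wrist"); np.savez("w12.npz",im=im,K=K,T=T); cv2.imwrite("pics/w12.png",im[:,:,::-1])
o=robot.get_obs(); M=R.from_quat(o["tool_rot"]).as_matrix(); P=o["position"]; print(P)
# door top stripe (bluish) per row; knuckle/pin
im=im.astype(int); b=im[:,:,2]-im[:,:,0]
for r in (90,110,130,150,180,210,230):
    row=b[r,280:370]; c=np.nonzero(row>5)[0]+280; print(r,c.min() if len(c) else None,c.max() if len(c) else None,[(M.T@(plane((k,r),K,T,.14)-P)*1000).round(1)[:2].tolist() for k in ((c.min(),c.max()) if len(c) else ())])
E
```

```text
time: 60.9
position: [0.4455, -0.0342, 0.1394]
tool_rot: [0.671, 0.741, 0.0, 0.0]
ft_force: [-0.7, 0.7, -0.4]
grip_width: 0.0371
grip_force: 0.0
time: 61.32
position: [0.4456, -0.0342, 0.2208]
tool_rot: [0.671, 0.741, 0.0, 0.0]
ft_force: [0.7, 0.6, -0.6]
grip_width: 0.0458
grip_force: 0.0
time: 61.73
position: [0.4443, -0.0338, 0.2582]
tool_rot: [0.671, 0.741, -0.001, -0.001]
ft_force: [-0.3, -0.0, -0.5]
grip_width: 0.0458
grip_force: 0.0
[ 0.44427324 -0.03385415  0.25798293]
90 303 369 [[91.0, -13.8], [91.1, 33.6]]
110 304 369 [[77.2, -13.2], [77.3, 34.1]]
130 304 369 [[63.0, -13.4], [63.1, 34.7]]
150 304 369 [[48.4, -13.6], [48.4, 35.2]]
180 305 369 [[25.5, -13.1], [25.5, 36.1]]
210 305 367 [[1.5, -13.4], [1.6, 35.5]]
230 305 369 [[-15.2, -13.6], [-15.1, 37.7]]
```

Run:
```python
from h import *
d=np.load("w12.npz");im,K,T=d["im"],d["K"],d["T"]; g=cv2.cvtColor(im,cv2.COLOR_RGB2GRAY).astype(int)
for r in (100,140,180,220): print(r,g[r,298:346].tolist())
print("knuckle col 322 rows",g[30:90:2,322].tolist())
```

```text
100 [145, 146, 145, 145, 137, 131, 142, 141, 142, 143, 143, 145, 133, 104, 106, 107, 107, 120, 138, 135, 136, 136, 136, 138, 135, 136, 138, 137, 138, 137, 136, 138, 137, 132, 120, 106, 106, 104, 116, 138, 141, 142, 144, 146, 129, 103, 120, 119]
140 [147, 147, 148, 146, 137, 127, 141, 147, 147, 146, 143, 144, 145, 144, 144, 141, 142, 140, 141, 138, 141, 141, 141, 140, 141, 139, 141, 139, 141, 141, 142, 140, 137, 139, 144, 138, 144, 146, 144, 145, 144, 142, 145, 136, 116, 120, 120, 117]
180 [145, 148, 150, 154, 154, 144, 126, 144, 147, 147, 143, 147, 145, 142, 143, 143, 143, 144, 142, 141, 143, 142, 142, 141, 141, 138, 142, 142, 144, 142, 141, 140, 142, 141, 139, 142, 145, 148, 146, 145, 142, 145, 136, 121, 112, 118, 119, 122]
220 [150, 150, 148, 145, 147, 142, 125, 138, 141, 141, 143, 146, 145, 143, 142, 144, 140, 142, 142, 143, 144, 143, 142, 145, 145, 146, 143, 142, 143, 143, 144, 141, 145, 141, 139, 145, 144, 147, 145, 142, 140, 146, 131, 101, 121, 123, 120, 122]
knuckle col 322 rows [140, 137, 138, 146, 86, 53, 57, 55, 54, 53, 51, 59, 54, 55, 59, 52, 56, 58, 24, 56, 115, 119, 105, 49, 59, 85, 77, 72, 64, 51]
```

The door edge runs parallel to the tool axis (closed, upright). Now the gauge: turn so the camera sits on the slots side, where it can see pointer and mark.

```bash
python3 -m crank '[5,38,0,0,0,-6,130,10,76,0,0,0,-12,130,15,114,0,0,0,-18,130,22,152,0,0,0,-24,130,27,190,0,0,0,-30,130]'>/dev/null; python3 -m crank '[0,0,0,0,0,-6,130,0,0,0,0,0,-12,130,0,0,0,0,0,-18,130,0,0,0,0,0,-24,130,0,0,0,0,0,-30,130]' >/dev/null;  python3 -m crank '[0,0,0,0,0,-6,130,0,0,0,0,0,-12,130,0,0,0,0,0,-18,130,0,0,0,0,0,-24,130,0,0,0,0,0,-30,130]'>/dev/null;python3 -m crank '[0,0,0,0,0,0,130,0,0,0,0,0,0,130,0,0,0,0,0,0,130,0,0,0,0,0,0,130,0,0,0,0,0,0,130]'
python3 - <<'E'
from h import *
shift((.635,.012,.16),95.6)
im,K,T=cam("wrist"); np.savez("w13.npz",im=im,K=K,T=T)
th=np.radians(5.6);M=np.array([[np.cos(th),-np.sin(th)],[np.sin(th),np.cos(th)]]);o=np.array([.5303,-.0288])
f=lambda q:((q[:2]-o)@M*1000).round(1)
w=((im.min(2)>165)*255).astype(np.uint8); w[240:]=0
for p,a in blobs(w>0,4)[0]: print("white",p,a,f(plane(p,K,T,.055)))
for nm,q,z in [("handletop",(.107,.03),.099),("ptr tip",(.085,.03),.05),("mark",(.083,.001),.061)]: print(nm,proj((*(M@np.array(q)+o),z),K,T).round(1))
k=((im.max(2)<40)*255).astype(np.uint8); k[225:]=0
for p,a in blobs(k>0,40)[0]: print("dark",p,a)
E
```

```text
time: 63.45
position: [0.6316, 0.0116, 0.2591]
tool_rot: [-0.049, 0.999, 0.0, -0.0]
ft_force: [-0.7, 0.2, -0.3]
grip_width: 0.0428
grip_force: 0.0
shift [-3.4  0.1 99.1] closing yaw now 95.64 tilt [-5.e-04  1.e-04 -1.e+00] pos [0.6316 0.0116 0.2591]
turn about tool z 0.04
white [290.8, 167.1] 39 [82.6  0.6]
white [296.0, 161.5] 6 [76.9  6. ]
white [531.9, 166.5] 75 [ 81.7 246.1]
white [520.7, 201.0] 2153 [117.9 240.4]
white [579.0, 171.0] 23 [ 86.2 295. ]
white [586.0, 179.0] 9 [ 94.5 303.9]
white [582.1, 191.5] 8 [107.6 302.6]
white [578.0, 205.0] 9 [122.2 301.3]
white [574.6, 216.0] 5 [134.2 300.2]
white [571.6, 226.0] 5 [145.4 299.2]
handletop [319.5 201.1]
ptr tip [319.7 168.8]
mark [290.7 168.4]
dark [211.2, 4.1] 275
dark [414.2, 1.9] 103
dark [581.2, 14.2] 261
dark [605.6, 21.6] 477
dark [206.8, 21.8] 44
dark [208.0, 38.8] 40
dark [533.4, 74.7] 111
dark [545.9, 59.6] 146
dark [560.3, 76.1] 114
dark [516.9, 198.6] 281
dark [140.7, 202.7] 1035
dark [320.4, 195.7] 376
dark [265.6, 188.0] 671
dark [527.5, 217.0] 203
```

```bash
python3 -m crank '[-3.5,0,30,0,0,0,130,-3.5,0,60,0,0,0,130,-3.5,0,95,0,0,0,130,-3.5,0,110,0,0,0,130,-3.5,0,110,0,0,0,130]' 25 >/dev/null; python3 -m crank '[0,0,20,0,0,0,130,0,0,40,0,0,0,130,0,0,58,0,0,0,130,0,0,61,0,0,0,130,0,0,61,0,0,0,130]'; python3 -m crank '[0,0,0,0,0,0,180,0,0,0,0,0,0,180,0,0,0,0,0,0,180,0,0,0,0,0,0,180,0,0,0,0,0,0,180]';  python3 - <<'E'
from h import *
im,K,T=cam("wrist"); np.savez("w14.npz",im=im,K=K,T=T); cv2.imwrite("pics/w14.png",im[:,:,::-1])
print(robot.get_obs()["position"])
th=np.radians(5.6);M=np.array([[np.cos(th),-np.sin(th)],[np.sin(th),np.cos(th)]]);o=np.array([.5303,-.0288])
for nm,q,z in [("handletop",(.107,.03),.099),("ptr tip",(.085,.03),.048),("mark",(.083,.001),.061)]: print(nm,proj((*(M@np.array(q)+o),z),K,T).round(1))
w=((im.min(2)>150)*255).astype(np.uint8); w[240:]=0
for p,a in blobs(w>0,20)[0]: print("white",p,a)
E
```

```text
time: 64.33
position: [0.6352, 0.0119, 0.0884]
tool_rot: [-0.05, 0.999, 0.0, -0.0]
ft_force: [0.1, 0.2, 0.7]
grip_width: 0.0428
grip_force: 0.0
time: 64.75
position: [0.6356, 0.0119, 0.0892]
tool_rot: [-0.05, 0.999, -0.0, 0.001]
ft_force: [-1.0, 0.1, -0.4]
grip_width: 0.0265
grip_force: 0.0
[0.63548102 0.0118901  0.08901473]
handletop [318.  291.3]
ptr tip [318.8 208.4]
mark [261.9 211.4]
white [36.7, 3.3] 30
white [45.8, 1.5] 29
white [248.8, 91.9] 380
white [310.2, 84.3] 1130
white [485.4, 136.6] 39553
white [621.7, 4.7] 155
white [40.2, 144.7] 13907
white [164.1, 10.8] 30
white [166.4, 108.3] 992
white [66.1, 37.1] 55
white [622.6, 40.8] 33
white [68.2, 45.9] 44
white [69.4, 53.5] 35
white [70.0, 58.4] 21
white [362.0, 70.0] 21
white [409.5, 84.4] 42
white [72.8, 74.6] 20
white [77.9, 101.2] 333
white [361.0, 100.9] 29
white [407.2, 118.1] 30
white [638.0, 115.3] 23
white [380.0, 143.1] 183
white [84.7, 138.1] 116
white [258.4, 194.8] 28
white [274.0, 195.0] 35
white [262.8, 209.9] 182
white [637.1, 232.8] 72
```

```bash
python3 -m crank '[0,0,0,0,0,0,230,0,0,0,0,0,0,230,0,0,0,0,0,0,230,0,0,0,0,0,0,230,0,0,0,0,0,0,230]' 40 >/dev/null; python3 -m crank '[0,0,0,0,0,0,230,0,0,0,0,0,0,230,0,0,0,0,0,0,230,0,0,0,0,0,0,230,0,0,0,0,0,0,230]' 40;  python3 - <<'E'
from h import *
im,K,T=cam("wrist"); np.savez("w15.npz",im=im,K=K,T=T)
print(robot.get_obs()["position"])
g=im.max(2).astype(int)
for r in (196,200,204,208,212,216,220,226,232): print(r,g[r,300:340].tolist())
print([g[r,240:290].tolist() for r in (204,212)])
E
```

```text
time: 65.63
position: [0.6353, 0.0113, 0.0884]
tool_rot: [-0.05, 0.999, -0.0, 0.0]
ft_force: [-0.6, -5.6, 0.7]
grip_width: 0.014
grip_force: 40.0
[0.63526719 0.01127301 0.08839753]
196 [56, 58, 56, 59, 55, 55, 57, 58, 57, 56, 56, 55, 56, 56, 58, 53, 59, 60, 59, 54, 54, 55, 58, 58, 57, 54, 54, 62, 57, 59, 59, 57, 56, 54, 59, 51, 54, 52, 56, 57]
200 [103, 107, 108, 107, 107, 107, 107, 107, 106, 106, 108, 107, 107, 106, 109, 105, 107, 106, 105, 108, 104, 106, 107, 103, 107, 108, 106, 105, 109, 106, 105, 106, 104, 104, 105, 107, 106, 104, 104, 106]
204 [118, 118, 118, 119, 117, 117, 116, 118, 118, 119, 117, 118, 119, 117, 120, 118, 120, 118, 121, 120, 121, 118, 120, 122, 119, 119, 119, 119, 119, 118, 117, 118, 116, 117, 116, 114, 118, 117, 116, 118]
208 [117, 118, 119, 118, 115, 118, 116, 118, 119, 118, 118, 118, 115, 117, 117, 116, 116, 116, 119, 115, 85, 33, 77, 124, 120, 119, 119, 114, 118, 119, 115, 117, 117, 118, 119, 117, 115, 117, 119, 118]
212 [120, 116, 88, 33, 75, 118, 121, 115, 115, 117, 116, 118, 115, 118, 115, 118, 116, 116, 111, 82, 64, 62, 68, 84, 100, 115, 116, 119, 117, 
[... 652 characters left out ...]
232 [143, 141, 143, 144, 144, 142, 142, 141, 142, 143, 143, 144, 148, 145, 148, 147, 144, 147, 145, 145, 146, 146, 145, 144, 144, 145, 148, 145, 147, 143, 145, 145, 145, 142, 140, 143, 140, 142, 140, 144]
[[120, 119, 123, 120, 118, 116, 120, 122, 121, 121, 120, 121, 123, 121, 124, 119, 123, 119, 116, 141, 178, 187, 186, 184, 184, 187, 188, 174, 123, 95, 102, 104, 103, 121, 120, 120, 122, 121, 117, 118, 116, 117, 117, 116, 122, 120, 116, 120, 118, 121], [119, 120, 119, 120, 116, 119, 120, 122, 108, 33, 46, 95, 122, 119, 118, 120, 119, 121, 115, 121, 159, 187, 186, 186, 185, 185, 188, 177, 140, 100, 97, 98, 104, 118, 121, 120, 122, 119, 118, 120, 118, 118, 116, 115, 84, 34, 62, 109, 117, 118]]
```

```bash
cat > mk.py <<'E'
from h import *
import sys
th=np.radians(5.6);M=np.array([[np.cos(th),-np.sin(th)],[np.sin(th),np.cos(th)]]);o=np.array([.5303,-.0288])
f=lambda q:((q[:2]-o)@M*1000).round(2)
d=np.load("w15.npz");K,T=d["K"],d["T"]
print("ptr",[(z,f(plane((321.7,222),K,T,z))) for z in (.045,.05)])
print("fin top",f(plane((263.7,208),K,T,.061)),"fin foot +y edge",f(plane((272.8,208),K,T,.045)))
print("ticks",[f(plane((c,214),K,T,.045)) for c in (321.3,303.1,285.2,249.5)])
E
python3 mk.py
```

```text
ptr [(0.045, array([93.06, 30.99])), (0.05, array([91.45, 30.98]))]
fin top [80.52  1.51] fin foot +y edge [84.95  3.74]
ticks [array([88.36, 30.76]), array([88.39, 20.57]), array([88.41, 10.56]), array([88.47, -9.42])]
```

Pointer at stand y = 31.0 mm and mark at about 1.6 mm, so the pull is about 29.4 mm (inside the 27–57 range). I'll pull 26 mm and look first.

```bash
python3 -m crank '[0,-2,0,0,0,0,230,0,-5,0,0,0,0,230,0,-8,0,0,0,0,230,0,-11,0,0,0,0,230,0,-14,0,0,0,0,230]' 50 >/dev/null; python3 -m crank '[0,-3,0,0,0,0,230,0,-6,0,0,0,0,230,0,-9,0,0,0,0,230,0,-12,0,0,0,0,230,0,-12,0,0,0,0,230]'
cat > pm.py <<'E'
from h import *
im,K,T=cam("wrist"); np.savez("w16.npz",im=im,K=K,T=T)
th=np.radians(5.6);M=np.array([[np.cos(th),-np.sin(th)],[np.sin(th),np.cos(th)]]);o=np.array([.5303,-.0288])
f=lambda q:((q[:2]-o)@M*1000).round(2)
print("tcp stand",f(robot.get_obs()["position"]),robot.get_obs()["ft_force"].round(1))
g=im.max(2).astype(int)
for r in (204,212): 
    c=np.nonzero(g[r,270:360]>150)[0]+270; print("fin",r,c.min() if len(c) else None,c.max() if len(c) else None, f(plane((c.mean(),208),K,T,.061)) if len(c) else "")
for r in (216,220,226): 
    c=np.nonzero(g[r,300:345]>128)[0]+300; print("ptr",r,c.tolist(), f(plane((c.mean(),r),K,T,.05)) if len(c) else "")
E
python3 pm.py
```

```text
time: 66.52
position: [0.6375, -0.0121, 0.0884]
tool_rot: [-0.049, 0.999, 0.002, -0.0]
ft_force: [0.4, 7.6, 1.6]
grip_width: 0.0137
grip_force: 50.0
tcp stand [108.35   6.33] [0.6 7.  2. ]
fin 204 306 313 [80.41  1.42]
fin 212 306 313 [80.41  1.42]
ptr 216 [305, 306, 307, 308, 309, 310, 311, 312, 313, 319, 320, 321, 322, 323, 324] [87.98  3.48]
ptr 220 [305, 306, 307, 308, 309, 310, 311, 312, 313, 314, 319, 320, 321, 322, 323, 324] [90.27  3.47]
ptr 226 [319, 320, 321, 322, 323] [93.72  7.3 ]
```

```bash
python3 -m crank '[0,-2,0,0,0,0,230,0,-4,0,0,0,0,230,0,-5,0,0,0,0,230,0,-6,0,0,0,0,230,0,-6,0,0,0,0,230]'; python3 pm.py
```

```text
time: 66.98
position: [0.6381, -0.0173, 0.0884]
tool_rot: [-0.049, 0.999, 0.002, -0.0]
ft_force: [0.0, 8.0, 1.9]
grip_width: 0.0137
grip_force: 50.0
tcp stand [108.39   0.93] [0.  7.5 1.7]
fin 204 316 323 [80.41  1.29]
fin 212 316 323 [80.41  1.29]
ptr 216 [316, 317, 318, 319, 320, 321, 322, 323, 324] [87.99  1.56]
ptr 220 [316, 317, 318, 319, 320, 321, 322, 323, 324] [90.27  1.56]
ptr 226 [319, 320, 321, 322, 323] [93.73  2.11]
```

The pointer is 0.8 mm short of the mark. I'll nudge it 0.5 mm and hold for about 4 s.

```bash
python3 -m crank '[0,-0.5,0,0,0,0,230,0,-0.5,0,0,0,0,230,0,-0.5,0,0,0,0,230,0,-0.5,0,0,0,0,230,0,-0.5,0,0,0,0,230]' >/dev/null
H='x'
python3 -m crank '[0,0,0,0,0,0,230,0,0,0,0,0,0,230,0,0,0,0,0,0,230,0,0,0,0,0,0,230,0,0,0,0,0,0,230]' >/dev/null
python3 -m crank '[0,0,0,0,0,0,230,0,0,0,0,0,0,230,0,0,0,0,0,0,230,0,0,0,0,0,0,230,0,0,0,0,0,0,230]' >/dev/null
python3 -m crank '[0,0,0,0,0,0,230,0,0,0,0,0,0,230,0,0,0,0,0,0,230,0,0,0,0,0,0,230,0,0,0,0,0,0,230]' >/dev/null
python3 -m crank '[0,0,0,0,0,0,230,0,0,0,0,0,0,230,0,0,0,0,0,0,230,0,0,0,0,0,0,230,0,0,0,0,0,0,230]' >/dev/null
python3 -m crank '[0,0,0,0,0,0,230,0,0,0,0,0,0,230,0,0,0,0,0,0,230,0,0,0,0,0,0,230,0,0,0,0,0,0,230]' >/dev/null
python3 -m crank '[0,0,0,0,0,0,230,0,0,0,0,0,0,230,0,0,0,0,0,0,230,0,0,0,0,0,0,230,0,0,0,0,0,0,230]' >/dev/null
python3 -m crank '[0,0,0,0,0,0,230,0,0,0,0,0,0,230,0,0,0,0,0,0,230,0,0,0,0,0,0,230,0,0,0,0,0,0,230]' >/dev/null
python3 -m crank '[0,0,0,0,0,0,230,0,0,0,0,0,0,230,0,0,0,0,0,0,230,0,0,0,0,0,0,230,0,0,0,0,0,0,230]' >/dev/null
python3 -m crank '[0,0,0,0,0,0,230,0,0,0,0,0,0,230,0,0,0,0,0,0,230,0,0,0,0,0,0,230,0,0,0,0,0,0,230]'
python3 pm.py
```

```text
time: 71.2
position: [0.6381, -0.0176, 0.0884]
tool_rot: [-0.049, 0.999, 0.002, -0.0]
ft_force: [-0.7, 7.9, 2.4]
grip_width: 0.0135
grip_force: 50.0
tcp stand [108.36   0.64] [0.7 8.3 2.6]
fin 204 317 324 [80.4   1.54]
fin 212 317 324 [80.4   1.54]
ptr 216 [316, 317, 318, 319, 320, 321, 322, 323, 324] [87.98  1.3 ]
ptr 220 [316, 317, 318, 319, 320, 321, 322, 323, 324] [90.26  1.31]
ptr 226 [319, 320, 321, 322, 323] [93.71  1.86]
```

Held within 0.5 mm for over 4 s. Ease it back.

```bash
python3 -m crank '[0,2,0,0,0,0,230,0,4,0,0,0,0,230,0,7,0,0,0,0,230,0,10,0,0,0,0,230,0,13,0,0,0,0,230]' >/dev/null; python3 -m crank '[0,3,0,0,0,0,230,0,6,0,0,0,0,230,0,9,0,0,0,0,230,0,11,0,0,0,0,230,0,13,0,0,0,0,230]'; python3 -m crank '[0,1.5,0,0,0,0,230,0,3,0,0,0,0,230,0,4.5,0,0,0,0,230,0,6,0,0,0,0,230,0,6.5,0,0,0,0,230]'; python3 -m crank '[0,0,0,0,0,0,230,0,0,0,0,0,0,230,0,0,0,0,0,0,230,0,0,0,0,0,0,230,0,0,0,0,0,0,230]'; python3 pm.py
```

```text
time: 72.08
position: [0.6357, 0.0063, 0.0884]
tool_rot: [-0.05, 0.999, 0.0, -0.0]
ft_force: [-0.9, 3.7, 1.0]
grip_width: 0.0139
grip_force: 50.0
time: 72.5
position: [0.6352, 0.0112, 0.0884]
tool_rot: [-0.05, 0.999, -0.001, -0.0]
ft_force: [0.4, -0.2, 1.3]
grip_width: 0.0134
grip_force: 50.0
time: 72.92
position: [0.6353, 0.0112, 0.0884]
tool_rot: [-0.05, 0.999, -0.0, 0.0]
ft_force: [-0.7, -0.8, 1.7]
grip_width: 0.0137
grip_force: 50.0
tcp stand [108.36  29.58] [-0.4 -1.3  1.7]
fin 204 None None 
fin 212 None None 
ptr 216 [319, 320, 321, 322, 323, 324] [88.01 30.83]
ptr 220 [319, 320, 321, 322, 323, 324] [90.3  30.83]
ptr 226 [319, 320, 321, 322, 323] [93.75 30.57]
```

Back at home, with force against the stop. Release, rise, and check everything numerically.

```bash
python3 -m crank '[0,0.5,0,0,0,0,140,0,0.5,0,0,0,0,140,0,0.5,0,0,0,0,140,0,0.5,0,0,0,0,140,0,0.5,0,0,0,0,140]'; python3 -m crank '[0,0,0,0,0,0,140,0,0,-20,0,0,0,140,0,0,-50,0,0,0,140,0,0,-85,0,0,0,140,0,0,-120,0,0,0,140]'; python3 -m crank '[0,0,-25,0,0,0,140,0,0,-25,0,0,0,140,0,0,-25,0,0,0,140,0,0,-25,0,0,0,140,0,0,-25,0,0,0,140]'; python3 chk.py
python3 - <<'E'
from h import *
th=np.radians(5.6);M=np.array([[np.cos(th),-np.sin(th)],[np.sin(th),np.cos(th)]]);o=np.array([.5303,-.0288])
f=lambda q:((q[:2]-o)@M*1000).round(1)
d=np.load("w8.npz");im,K,T=d["im"],d["K"],d["T"]; g=cv2.cvtColor(im,cv2.COLOR_RGB2GRAY).astype(int)
# door top edge ends: expected pixels, and gradient lines along x across door top
E=cv2.Canny(cv2.cvtColor(im,cv2.COLOR_RGB2GRAY),25,60)
for y in (-70,-40,0,40,70):
    a=proj((*(M@np.array([-.125,y/1000])+o),.14),K,T); b=proj((*(M@np.array([-.05,y/1000])+o),.14),K,T)
    hits=[round(-125+75*t,1) for t in np.linspace(0,1,300) if (lambda p:0<=p[1]<400 and 0<=p[0]<640 and E[int(p[1]),int(p[0])])(a+(b-a)*t)]
    print(y,a.round(),b.round(),hits[::3])
E
```

```text
time: 73.38
position: [0.6351, 0.0126, 0.0882]
tool_rot: [-0.05, 0.999, 0.0, -0.0]
ft_force: [0.4, 0.6, 0.7]
grip_width: 0.0361
grip_force: 0.0
time: 73.8
position: [0.6345, 0.0126, 0.2089]
tool_rot: [-0.05, 0.999, 0.0, -0.001]
ft_force: [1.3, 0.4, 0.3]
grip_width: 0.0391
grip_force: 0.0
time: 74.22
position: [0.6339, 0.0126, 0.2316]
tool_rot: [-0.05, 0.999, 0.0, -0.002]
ft_force: [0.1, 0.1, -0.3]
grip_width: 0.0394
grip_force: 0.0
[203.4, 17.7] 65 [-51.3 -74.2] tip exp [184.6   1.9] seen [187.    3.5]
[311.8, 23.2] 65 [-47.1  23.6] tip exp [310.4   8.4] seen [310.    8.5]
[260.2, 24.5] 65 [-45.9 -23.2] tip exp [250.6   9.9] seen [251.3  10.3]
[361.6, 24.4] 69 [-46.2  68.9] tip exp [368.1   9.8] seen [367.2  10.2]
[205.2, 35.3] 63 [-36.9 -73.9] tip exp [187.   22.5] seen [188.3  23.3]
[311.8, 40.6] 67 [-32.7  23.6] tip exp [310.4  28.7] seen [311.5  23. ]
[261.0, 41.6] 62 [-31.7 -23.1] tip exp [251.6  29.9] seen [252.3  30.3]
[361.0, 41.6] 62 [-32.   68.8] tip exp [367.3  29.9] seen [367.  30.]
[211.2, 107.2] 56 [ 26.2 -73.7] tip exp [194.9 105.9] seen [196.2 105.8]
[312.2, 111.5] 49 [29.9 23.6] tip exp [310.9 110.8] seen [310.3 110.3]
[264.8, 112.7] 52 [ 31.1 -22.2] tip exp [256.5 112.2] seen [256.2 111.8]
[357.8, 112.4] 43 [30.7 67.8] tip exp [363.3 111.9] seen [363.8 111.8]
[212.6, 122.4] 53 [ 40.4 -73.5] tip exp [196.7 123.3] seen [198.4 123.6]
[312.2, 126.2] 47 [43.7 23.6] tip exp [311.  127.7] seen [310.5 128. ]
[264.9, 127.5] 48 [ 45.1 -22.7] tip exp [256.8 129.2] seen [257.2 129.2]
[357.6, 127.5] 45 [44.9 68. ] tip exp [363.  129.2] seen [363.7 129.7]
-70 [ 130. -195.] [148. -32.] []
-40 [ 186. -194.] [199. -32.] []
0 [ 261. -194.] [267. -32.] []
40 [ 337. -194.] [335. -31.] []
70 [ 393. -194.] [385. -31.] []
```

Strip D (slot 4) now reads a few mm toward the pocket corner, so something nudged it. I'll check its height and tilt by triangulating its hubs from the fixed cameras, with B and C as references, and check the door too.

```bash
python3 -m crank '[40,40,-40,0,0,0,140,80,80,-80,0,0,0,140,80,120,-100,0,0,0,140,80,150,-100,0,0,0,140,80,170,-100,0,0,0,140]' >/dev/null; python3 -m crank '[0,0,0,0,0,0,140,0,0,0,0,0,0,140,0,0,0,0,0,0,140,0,0,0,0,0,0,140,0,0,0,0,0,0,140]'
python3 - <<'E'
from h import *
th=np.radians(5.6);M=np.array([[np.cos(th),-np.sin(th)],[np.sin(th),np.cos(th)]]);o=np.array([.5303,-.0288])
V={}
for n in ("scene","side"):
    im,K,T=cam(n,"fin_"+n); m=cv2.inRange(cv2.cvtColor(im,cv2.COLOR_RGB2HSV),(18,130,90),(33,255,255))>0
    V[n]=([p for p,a in blobs(m,3)[0]],K,T)
for nm,y,dx in (("A",.068,0),("B",.0236,0),("C",-.0228,0),("D",-.0725,-.004)):
    for x in (-.045,-.031,.031,.045):
        P=(*(M@np.array([x+dx,y])+o),.0305); r=[];e=[]
        for n in V:
            b,K,T=V[n]; q=proj(P,K,T); D=[np.hypot(*(np.array(p)-q)) for p in b]; i=int(np.argmin(D))
            if D[i]<5: r.append(ray(b[i],K,T)); e.append(((plane(b[i],K,T,.0305)[:2]-o)@M*1000).round(1).tolist())
            else: e.append(None)
        s=""
        if len(r)==2: X,_=tri(r); s=(((X[:2]-o)@M*1000).round(1).tolist(),(X[2]*1000).round(1))
        print(nm,x,"scene",e[0],"side",e[1],"tri",s)
E
```

```text
time: 75.1
position: [0.5421, 0.1598, 0.3288]
tool_rot: [-0.049, 0.999, -0.0, -0.001]
ft_force: [0.2, -0.7, -0.4]
grip_width: 0.0395
grip_force: 0.0
A -0.045 scene [-38.9, 69.3] side [-43.8, 70.3] tri ([-42.3, 71.6], np.float64(28.0))
A -0.031 scene [-38.9, 69.3] side [-29.6, 71.3] tri ([-32.4, 65.0], np.float64(37.1))
A 0.031 scene [38.1, 69.3] side [32.8, 71.9] tri ([34.6, 71.8], np.float64(28.4))
A 0.045 scene [38.1, 69.3] side [46.0, 69.6] tri ([43.1, 65.5], np.float64(35.5))
B -0.045 scene [-39.0, 25.6] side [-45.5, 26.5] tri ([-43.5, 28.4], np.float64(26.9))
B -0.031 scene [-39.0, 25.6] side [-29.7, 27.1] tri ([-32.4, 21.6], np.float64(36.8))
B 0.031 scene [37.2, 24.6] side [31.0, 26.7] tri ([33.2, 27.4], np.float64(27.6))
B 0.045 scene [37.2, 24.6] side [49.2, 32.6] tri ([44.7, 19.7], np.float64(41.2))
C -0.045 scene [-39.4, -21.0] side [-43.7, -17.7] tri ([-42.2, -19.1], np.float64(29.5))
C -0.031 scene [-39.4, -21.0] side [-29.9, -18.0] tri ([-32.7, -24.6], np.float64(37.6))
C 0.031 scene [36.9, -20.7] side [32.8, -18.1] tri ([34.2, -18.8], np.float64(29.2))
C 0.045 scene [36.9, -20.7] side [46.7, -19.9] tri ([43.1, -24.7], np.float64(36.8))
D -0.045 scene [-42.2, -71.3] side [-48.7, -69.8] tri ([-46.7, -68.8], np.float64(27.3))
D -0.031 scene [-42.2, -71.3] side [-35.1, -69.3] tri ([-37.2, -73.7], np.float64(35.7))
D 0.031 scene [33.3, -71.6] side [27.5, -69.6] tri ([29.5, -69.2], np.float64(27.9))
D 0.045 scene [33.3, -71.6] side [41.9, -69.2] tri ([38.8, -74.6], np.float64(36.8))
```

D has been pushed into the corner of its pocket: about (−4,−4) mm, at the same height as the others, flat, and bounded by the walls at 5.3 mm (limit 7.5). That leaves little margin, so I'll re-centre it. First, a numeric check that the door is closed.

Run:
```python
from h import *
th=np.radians(5.6);M=np.array([[np.cos(th),-np.sin(th)],[np.sin(th),np.cos(th)]]);o=np.array([.5303,-.0288])
f=lambda q:((q[:2]-o)@M*1000).round(1)
im,K,T=cam("wrist","fin_w"); g=cv2.cvtColor(im,cv2.COLOR_RGB2GRAY)
print("exp door top ends px",proj((*(M@np.array([-.085,.088])+o),.14),K,T).round(),proj((*(M@np.array([-.085,-.088])+o),.14),K,T).round())
L=cv2.createLineSegmentDetector().detect(g)[0][:,0]
for s in L:
    a,b=f(plane(s[:2],K,T,.14)),f(plane(s[2:],K,T,.14))
    if np.hypot(*(a-b))>50 and abs((a+b)[0]/2+85)<30 and abs((a-b)[0])<40: print(s.round(),a,b)
shift((*(M@np.array([-.003,-.0735])+o),.16),95.6)
```

```text
exp door top ends px [211.  67.] [16. 67.]
[91. 83. 33. 76.] [-71.6 -22.8] [-77.8 -73.8]
[113.  84. 218.  83.] [-70.7  -2.3] [-71.6  93.7]
[ 21.  73. 212.  73.] [-79.8 -84.6] [-79.7  88.7]
[222.  81. 106.  81.] [-73.3  97.3] [-73.5  -8.7]
[222.  85. 141.  86.] [-69.5  97. ] [-69.3  22.6]
[ 88.  98. 258.  98.] [-58.8 -27.3] [-58.9 129.6]
shift [  33.1 -260.3  169.5] closing yaw now 95.6 tilt [-1.2e-03 -2.0e-04 -1.0e+00] pos [0.5422 0.1601 0.3295]
turn about tool z -0.0
```

The door's top edge lies at x = −79.8 mm from y = −85 to +89 mm: closed and home. Now re-centre D.

```bash
python3 -m crank '[7,-35,0,0,0,0,150,14,-70,0,0,0,0,150,20,-105,0,0,0,0,150,27,-140,0,0,0,0,150,33,-175,0,0,0,0,150]' 25 >/dev/null; python3 -m crank '[0,-35,20,0,0,0,150,0,-70,50,0,0,0,150,0,-86,90,0,0,0,150,0,-86,130,0,0,0,150,0,-86,150,0,0,0,150]' >/dev/null; python3 -m crank '[0,0,0,0,0,0,150,0,0,0,0,0,0,150,0,0,0,0,0,0,150,0,0,0,0,0,0,150,0,0,0,0,0,0,150]'; python3 -c "
from h import *
shift((.532,-.1025,.056),95.6)"
```

```text
time: 76.5
position: [0.5363, -0.102, 0.1823]
tool_rot: [-0.05, 0.999, -0.001, 0.002]
ft_force: [-1.0, 0.6, 0.2]
grip_width: 0.0363
grip_force: 0.0
shift [  4.9   0.2 126.2] closing yaw now 95.73 tilt [ 0.0042 -0.0017 -1.    ] pos [ 0.5363 -0.102   0.1823]
turn about tool z 0.13
```

```bash
python3 -m crank '[4,0,0,0,0,0,150,4,0,35,0,0,0,150,4,0,70,0,0,0,150,4,0,100,0,0,0,150,4,0,105,0,0,0,150]' >/dev/null; python3 -m crank '[0,0,8,0,0,0,150,0,0,15,0,0,0,150,0,0,20,0,0,0,150,0,0,20,0,0,0,150,0,0,20,0,0,0,150]'; python3 -m crank '[0,0,0,0,0,0,220,0,0,0,0,0,0,220,0,0,0,0,0,0,220,0,0,0,0,0,0,220,0,0,0,0,0,0,220]' >/dev/null;python3 -m crank '[0,0,0,0,0,0,220,0,0,0,0,0,0,220,0,0,0,0,0,0,220,0,0,0,0,0,0,220,0,0,0,0,0,0,220]'
```

```text
time: 77.33
position: [0.5316, -0.1024, 0.056]
tool_rot: [-0.05, 0.999, -0.0, 0.001]
ft_force: [0.3, 0.1, 0.2]
grip_width: 0.0357
grip_force: 0.0
time: 78.17
position: [0.5311, -0.1022, 0.0553]
tool_rot: [-0.05, 0.999, -0.0, 0.0]
ft_force: [0.6, 0.2, 3.6]
grip_width: 0.0138
grip_force: 25.0
```

```bash
python3 -m crank '[0,0,-3,0,0,0,220,-1,1,-4,0,0,0,220,-2,2,-4,0,0,0,220,-3.5,3.2,-4,0,0,0,220,-3.5,3.2,-4,0,0,0,220]'; python3 -m crank '[0,0,1,0,0,0,220,0,0,2,0,0,0,220,0,0,3,0,0,0,220,0,0,4,0,0,0,220,0,0,4,0,0,0,220]'; python3 -m crank '[0,0,0.5,0,0,0,220,0,0,0.5,0,0,0,150,0,0,0.5,0,0,0,150,0,0,0.5,0,0,0,150,0,0,0.5,0,0,0,150]'; python3 -m crank '[0,0,0,0,0,0,150,0,0,-30,0,0,0,150,0,0,-70,0,0,0,150,0,0,-110,0,0,0,150,0,0,-140,0,0,0,150]' >/dev/null; python3 -m crank '[-40,20,-30,0,0,0,150,-80,40,-40,0,0,0,150,-110,60,-40,0,0,0,150,-110,80,-40,0,0,0,150,-110,80,-40,0,0,0,150]' >/dev/null;  python3 -m crank '[0,0,0,0,0,0,150,0,0,0,0,0,0,150,0,0,0,0,0,0,150,0,0,0,0,0,0,150,0,0,0,0,0,0,150]'; python3 chk.py
```

```text
time: 78.58
position: [0.5342, -0.0984, 0.0589]
tool_rot: [-0.05, 0.999, 0.0, -0.0]
ft_force: [-0.2, -0.1, -1.3]
grip_width: 0.0141
grip_force: 25.0
time: 79.0
position: [0.534, -0.0987, 0.0553]
tool_rot: [-0.05, 0.999, 0.0, -0.0]
ft_force: [0.1, 0.1, 1.7]
grip_width: 0.0138
grip_force: 25.0
time: 79.42
position: [0.5343, -0.0987, 0.0545]
tool_rot: [-0.05, 0.999, -0.0, 0.0]
ft_force: [0.2, -0.9, -0.4]
grip_width: 0.0315
grip_force: 0.0
time: 80.67
position: [0.6352, -0.0093, 0.2345]
tool_rot: [-0.049, 0.999, -0.0, -0.0]
ft_force: [1.0, 0.9, 0.2]
grip_width: 0.0359
grip_force: 0.0
[233.0, 23.1] 68 [-48.  -70.2] tip exp [219.1   8.6] seen [220.5  10. ]
[284.8, 25.6] 67 [-46. -23.] tip exp [279.1  11.5] seen [279.7  11.7]
[336.3, 24.1] 63 [-47.2  24.2] tip exp [338.7   9.8] seen [338.2  10.2]
[385.5, 25.0] 69 [-46.5  69.2] tip exp [395.7  10.8] seen [394.3  11.7]
[234.3, 40.6] 62 [-33.4 -70. ] tip exp [220.8  29. ] seen [221.7  29. ]
[285.8, 42.9] 62 [-31.5 -22.4] tip exp [280.3  31.7] seen [280.4  31.4]
[336.0, 41.7] 64 [-32.5  24.1] tip exp [338.3  30.3] seen [338.7  29.3]
[384.9, 42.5] 62 [-31.9  69.4] tip exp [394.8  31.2] seen [399.   30.5]
[239.2, 111.3] 48 [ 29.5 -69.5] tip exp [227.2 110.8] seen [227.5 110. ]
[287.8, 113.0] 49 [ 31.  -22.2] tip exp [282.9 112.7] seen [282.3 112.3]
[335.1, 111.9] 47 [30. 24.] tip exp [337.2 111.5] seen [337.5 111. ]
[380.7, 112.9] 50 [30.9 68.5] tip exp [389.4 112.6] seen [389.5 112. ]
[240.1, 126.5] 48 [ 43.9 -69.6] tip exp [228.4 128.2] seen [228.5 128. ]
[334.6, 126.4] 45 [43.7 23.6] tip exp [336.6 128.1] seen [336.7 128.7]
[288.4, 127.7] 48 [ 45. -22.] tip exp [283.7 129.5] seen [283.2 130.2]
[380.0, 127.6] 46 [44.9 68.5] tip exp [388.5 129.4] seen [388.7 129.7]
```

All strips are centred and flat, the door is closed, the gauge is home and the arm is clear.

```bash
python3 -c "
from rig import robot
print(robot.hand_in())"
```

```text
the job is handed in; nothing more can be done
None
```

I handed the job in at about 81 s: blank in the tray, all four strips flat in their slots (one nudged aside mid-run and re-centred), door hung closed, gauge held at the mark for about 4 s and eased home; my own measurements agree with this, but the hand-in returned no verdict.

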